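# Load a punch blank into the indexing magazine by way of the sloping V-rest

### The job

Load the loose octagonal punch blank from the rubber mat into the indexing magazine: lay it in the sloping V-rest with its tail down against the red toe stop, let go, take a fresh hold of it there, and lower it (do not drop it) tail first into the empty sleeve at the red pointer until its shoulder sits on the sleeve. Then turn the magazine's dial one click clockwise, seen from above, so that the next empty sleeve stops at the pointer. Never turn the dial backwards or past that click, and leave the blanks already loaded and the other things on the bench undisturbed.

Things in the scene. Friction and masses are not known exactly. Their poses are not given: they have to be found in the camera images.
- blank: the loose punch blank, bare steel, about 0.36 kg: an octagonal bar, 19 across flats and 136 long, with a turned round tail, 13 diameter and 40 long. It starts lying on the rubber mat, tail roughly towards the robot. Origin on its axis at the shoulder where tail meets bar; x points from tail to head; y and z stand square to flats. Centre of mass 58 from the shoulder towards the head
- blank_tail (a point): centre of the end face of the blank's tail, 40 from the shoulder along -x of the blank; the last 3 of the tail is chamfered to 8 diameter
- blank_head (a point): centre of the blank's head end, 136 from the shoulder along +x of the blank
- mat: black rubber mat 250 x 120 x 4 on the bench, fixed; origin under its centre
- rest: the sloping V-rest's dark cast foot, bolted down: 170 long (x), 85 wide (y), 12 thick, carrying a wedge 40 wide. Origin at bench level under the foot, which reaches from x = -97 to 73; x points level to the side where the slope rises, z up. With a blank in it the rest is about 195 high
- cradle: the sloping part of the V-rest, fixed on its foot. Origin at the face of the red toe stop, on the line where a blank's axis lies when home, 62 above the bench; x points up the slope along that line, 45 degrees above level; y is level; z is square to the slope, away from the plate. The toe stop is 10 thick, on the -x side, 36 wide, and reaches 12 beyond the axis along +z
- v_low (a point): middle of the lower of two steel V-blocks of the V-rest, on the line of the blank's axis: x = 52 of the cradle. Each V-block has a 90 degree V opening along cradle z, is 40 wide and has its top 2 below the blank's axis; this one is 12 thick along x (46 to 58). A blank home in the Vs has its side flats upright, its head at cradle x = 176 and its tail at 0
- v_high (a point): middle of the upper V-block on the same line: x = 121 of the cradle, 10 thick (116 to 126). Between the V-blocks and above this one the blank lies free, with 38 from its axis down to the sloping plate, which ends at x = 130. Friction can hold a blank short of the toe stop until it is pushed down the slope
- magazine: the indexing magazine's green round base, 250 in diameter, 14 thick, fixed; origin under its centre, z up. The red pointer lies on its -x side; a green detent housing 30 high stands on the +x side out to 175 from the centre
- dial (a joint): turn of the dial, the lobed aluminium plate (top 30 above the bench) with six brass sleeves, one every 60 degrees on a circle of 90 radius. In rad: 0 at the start, growing clockwise seen from above. A sprung ball draws it to clicks 1.047 (60 degrees) apart; about 0.25 N m leaves a click, falling to the crest half way, past which it is drawn on to the next
- sleeve (a point): centre of the mouth of the sleeve that stands at the pointer at the start (turns with the dial). Every sleeve is an upright brass tube, bore 15, outside 27, 46 deep, its rim 76 above the bench; a loaded blank's shoulder sits on the rim, its tail clear of the bottom
- load_point (a point): fixed point at the pointer, where the mouth of the sleeve at the pointer lies when the dial rests on a click
- t_bar (a point): middle of the black T-bar on top of the dial's central post, on the turning axis, 237 above the bench: a bar 13 wide, 56 long, 22 high (226 to 248 above the bench), below it a neck 12 in diameter down to 199. At the start its length lies along y of the magazine, square to the line to the pointer; it turns with the dial
- loaded1: a blank like the loose one, standing loaded tail down in the sleeve next to the pointer, clockwise; origin on its axis at the shoulder, 76 above the bench, z up; its head is 212 above the bench
- loaded2: a second loaded blank in the sleeve after that; origin and axes as loaded1
- tin: low round tin, 64 diameter, 45 high; origin under its centre
- oil: oil bottle with a red cap, 54 diameter, 130 high; origin under its centre
- hammer: hammer lying on the far side of the bench; origin under its middle, handle to its -x
- brush: bench brush lying flat; origin under its middle, handle to its -x
- square: small engineer's square lying flat, stock 75 long, blade 120 long; origin under the stock's centre, blade along its x
- punch: finished punch, octagonal with a blue body and a tapered steel point, 165 long, lying flat near the robot; origin on its axis, x towards the point

How it is judged:
By the outcome, as a careful person would: the job done as asked, in the order asked, and still so for the second after the job is handed in, with the robot touching nothing.
It also fails if it takes over 72 s, if anything falls off the work surface, if the arm or the gripper's body presses on something with over 40 N, if the wrist force passes 120 N, or if a joint passes its speed limit or range.

### The arm

A 7-joint arm with a two-finger parallel gripper is mounted at the origin on the work surface. World frame = base frame: x ahead of the robot, y to its left, z up, the work surface at z = 0. Lengths are in m, angles in rad, forces in N, time in s.
With the tool pointing down it reaches from about 0.4 to 0.85 m from the base axis. Payload 10.4 kg.
Tool frame: the origin (TCP) lies at the very end of the fingers, on their centre line; the grasp point (between the pads) lies 19 mm behind it; z points along the fingers, y is the direction in which the jaws open and shut (so a half turn about z gives the same grasp; the last joint's range is limited). The gripper opens to 87 mm and grips with 3 to 60 N. Pads are 19 mm wide; open, the fingers measure 117 mm over their backs; the gripper's body (75 mm by 190 mm) begins 51 mm behind the grasp point.
Start: joints at [1.137, 0.332, -0.065, 1.46, 0.022, 1.35, -0.088], TCP at [0.25, -0.573, 0.223] pointing down, gripper open.
Joint ranges: [-2.6, 2.6], [-0.5, 2.12], [-1.47, 1.34], [0.16, 2.42], [-1.27, 4.41], [0.06, 2.06], [-2.6, 2.6]. Speed limits (rad/s): [2.22, 2.22, 2.79, 2.79, 3.14, 3.14, 3.14].

### API

Orientations are given as a unit quaternion [x, y, z, w].
In Python, from rig import manip gives the robot as it stands.
- The arm moves only by the tool send_rows, never from a script. Its argument "commands" is a list of rows, each a list of 3 entries, a list of its own where there are three numbers: the opening, from 0 (shut) to 1 (fully open), then the shift along the tool's x, y, z in mm, then the turn about the tool's z in rad. A call has 1 to 10 rows; each row is the pose to reach, as a shift and turn from the pose commanded when the call began, along the tool's axes at that moment; what a row does not reach only later rows make up. A row lasts 1/10 s, in which the tool goes at most 50 mm and 8.59 degrees, less where a joint would pass 70% of its speed; a pose out of reach is approached as far as the arm can. A call with a gripper value outside its range is refused whole. The fingers move at their own pace and stop on an object; the grip force is fixed at half the most. Time passes only in rows, so rows that repeat a pose let the fingers close. It gives the time, the measured TCP pose, the force and the opening at its end, in the units of the state.
- manip.state(): the state, without advancing time (a new reading comes with each control period).
- manip.grab_frame(name): name is "side" or "top" or "wrist"; returns the picture (480x640x3 uint8, red, green, blue); there is no depth.
- manip.camera_info(name): a dict with "K" (3x3 intrinsics, pixels), "R" (3x3) and "t" (3): a world point X has camera coordinates R X + t; the wrist camera has in their place "tool_from_camera" (4x4, takes a point from camera to tool coordinates, whose origin is the TCP and whose axes are the flange's). Camera axes: x right, y down, z forward; pixel columns grow to the right and rows downward; lengths in m; the calibration is good to about 2 mm. A picture is of the moment at which its call begins: read the wrist's pose just before it. camera_info takes no time and is no camera call.
- manip.close_job(): hands the job in, once; it reports no verdict.
The state is a dict: "time_s": time; "joint_pos": joint angles; "qvel": joint speeds; "joint_efforts": joint torques, N m; "tcp_pos": TCP position; "tcp_rot": TCP orientation; "ft_force": force on the tool from outside, world axes, zero at the start; "ft_torque": the same for the moment, N m; "grip_width": opening from 0.0 (shut) to 1.0 (fully open).
Only numpy, scipy, OpenCV 4.12 (cv2) and the standard library are available. Lean on these libraries where they do the work, as an engineer would, in place of code of your own. Each camera call takes 0.05 s, during which the arm holds its last target.

## Working session

There is one attempt and no reset: what is moved stays moved. The work goes in short steps, Python scripts to look and compute and a tool call to move; the robot and the scene stay as the last step left them, time stands still between calls to the robot, and variables do not carry over. Pictures are saved under pics/ and viewed, and the job is handed in when it is done.

Besides the shell and the picture viewer there is one more tool, called after ">>>" by a JSON object that holds its "fn" and its "kwargs". send_rows: Moves the arm, as the interface text tells. Its arguments: {"type":"object","properties":{"commands":{"type":"array","items":{"type":"array"}}},"required":["commands"]}

```bash
ls; mkdir -p pics; python3 - <<'E'
from rig import manip
import cv2,json
print(manip.state())
for n in ("side","top","wrist"):
    print(n,manip.camera_info(n))
for n in ("side","top","wrist"):
    cv2.imwrite(f"pics/{n}0.png",manip.grab_frame(n)[:,:,::-1])
E
```

```text
pics
{'time_s': 0.0, 'joint_pos': array([ 1.13739345,  0.33284566, -0.0647213 ,  1.46096638,  0.02158955,
        1.3498586 , -0.08849119]), 'qvel': array([ 0.00091008, -0.00152362,  0.00112533, -0.00052545,  0.00089307,
       -0.00067526, -0.0010664 ]), 'joint_efforts': array([ 3.59611749e-04, -6.23263478e+01,  2.47800769e-02, -3.89893448e+01,
       -6.13504252e-02,  3.98496666e-02,  2.07780940e-04]), 'tcp_pos': array([ 0.24944712, -0.57264274,  0.22175838]), 'tcp_rot': array([ 9.78974040e-01,  2.03983705e-01, -1.63965555e-04, -6.71713647e-04]), 'ft_force': array([ 0.14206149, -0.00375628, -0.24363642]), 'ft_torque': array([-0.03029275,  0.05866165,  0.0009807 ]), 'grip_width': 0.9993289169108985}
side {'K': array([[584.97341519,   0.        , 330.12085578],
       [  0.        , 584.97341519, 241.53301771],
       [  0.        ,   0.        ,   1.        ]]), 'R': array([[-0.67835821, -0.73467804,  0.0088497 ],
       [-0.53877235,  0.48920888, -0.68585642],
       [ 0.4995543 , -0.47002431, -0.72768307]]), 't': array([0.36986979, 0.42112429, 1.19073985])}
top {'K': array([[492.7
[... 174 characters left out ...]
87287, -0.00742071],
       [-0.98158921,  0.01526782, -0.19039304],
       [ 0.19048214,  0.0045971 , -0.9816799 ]]), 't': array([-0.0329108 ,  0.59604908,  1.28030318])}
wrist {'K': array([[354.15773886,   0.        , 321.74541859],
       [  0.        , 354.15773886, 240.80628991],
       [  0.        ,   0.        ,   1.        ]]), 'tool_from_camera': array([[ 1.08786223e-03, -9.65291278e-01, -2.61173439e-01,
         7.07104742e-02],
       [ 9.99999407e-01,  1.03779956e-03,  3.29599804e-04,
         1.27458668e-04],
       [-4.71141345e-05, -2.61173643e-01,  9.65291835e-01,
        -1.63402943e-01],
       [ 0.00000000e+00,  0.00000000e+00,  0.00000000e+00,
         1.00000000e+00]])}
```

View pics/top0.png

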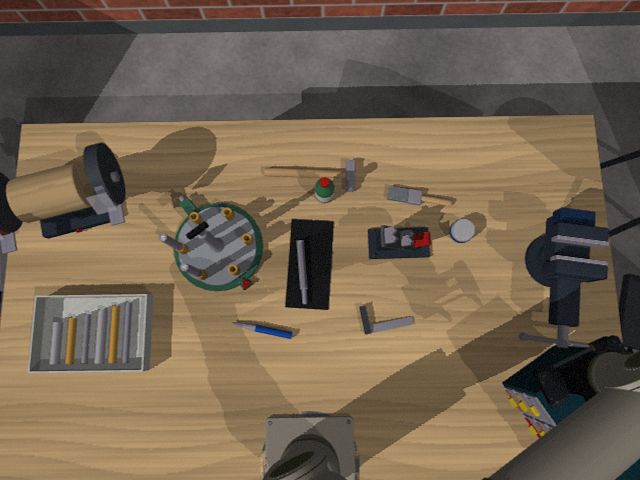

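View pics/side0.png

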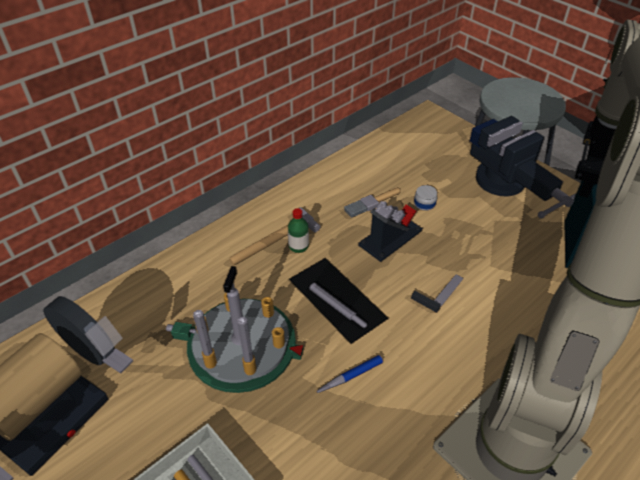

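View pics/wrist0.png

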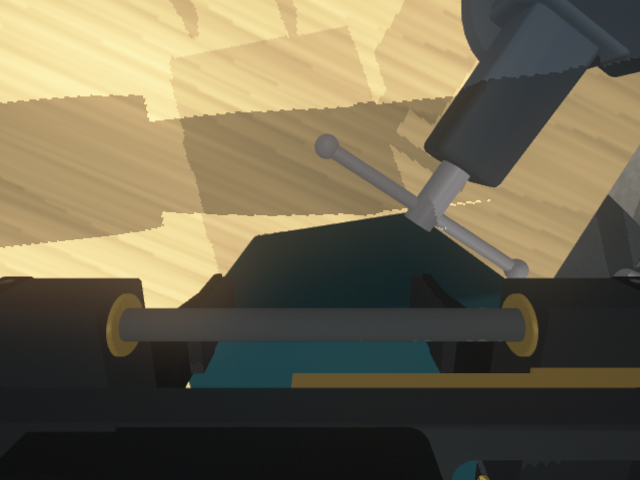

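The overview shows the magazine at about (218,246), the mat and blank at (305,265), and the rest at (400,242) with its toe on the right. I'll enlarge crops of each.

```bash
python3 - <<'E'
import cv2
a=cv2.imread("pics/top0.png")
def crop(im,x0,y0,x1,y1,s,n):
    cv2.imwrite(n,cv2.resize(im[y0:y1,x0:x1],None,fx=s,fy=s,interpolation=cv2.INTER_CUBIC))
crop(a,160,180,270,300,5,"pics/c_mag.png")
crop(a,280,210,440,320,5,"pics/c_mat.png")
b=cv2.imread("pics/side0.png")
crop(b,160,240,320,400,3.75,"pics/s_mag.png")
crop(b,280,170,440,345,3.4,"pics/s_mat.png")
E
```

```text
(no output)
```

View pics/c_mag.png

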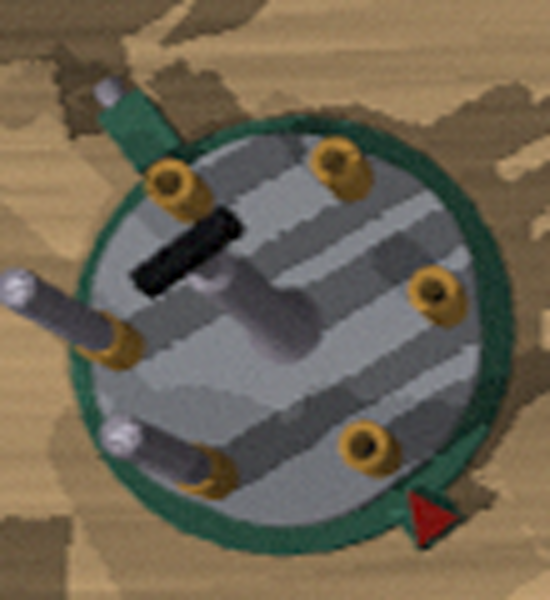

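View pics/c_mat.png

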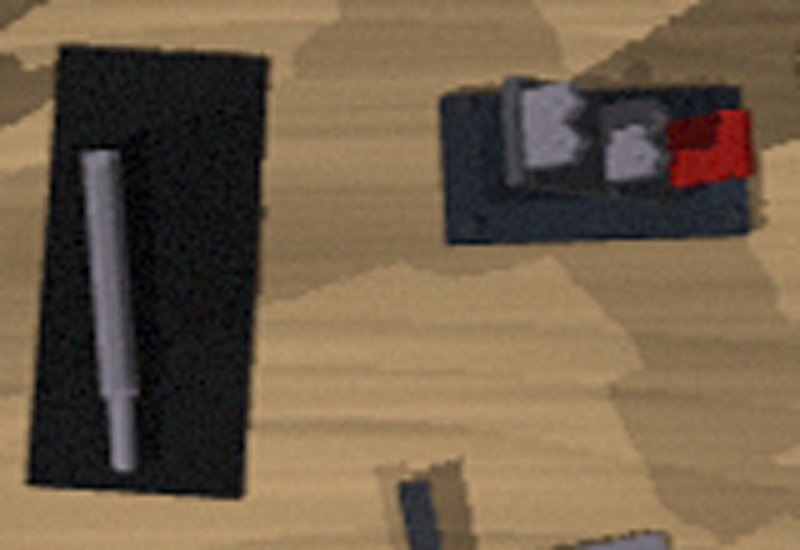

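View pics/s_mag.png

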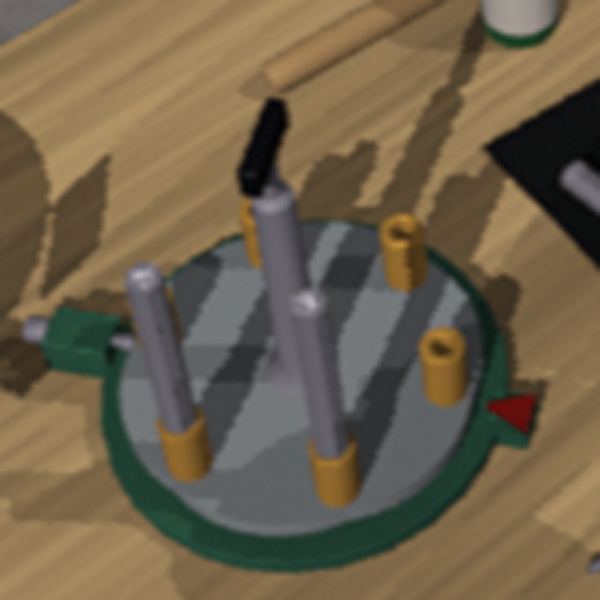

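View pics/s_mat.png

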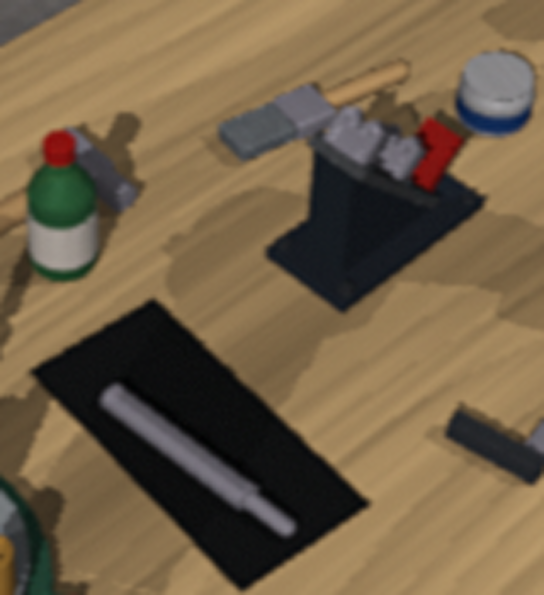

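```bash
cat > h.py <<'E'
import numpy as np, cv2
from scipy.spatial.transform import Rotation as Ro
from scipy.optimize import least_squares
from rig import manip
def cam(n,st=None):
    c=manip.camera_info(n); K=np.array(c["K"])
    if n!="wrist": return K,np.array(c["R"]),np.array(c["t"])
    T=np.eye(4);T[:3,:3]=Ro.from_quat(st["tcp_rot"]).as_matrix();T[:3,3]=st["tcp_pos"]
    M=np.linalg.inv(T@np.array(c["tool_from_camera"]));return K,M[:3,:3],M[:3,3]
def proj(C,X):
    K,R,t=C; p=(np.atleast_2d(X)@R.T+t)@K.T; return p[:,:2]/p[:,2:]
def onz(C,uv,z):
    K,R,t=C; uv=np.atleast_2d(uv).astype(float)
    d=np.c_[uv,np.ones(len(uv))]@np.linalg.inv(K).T@R; o=-R.T@t
    return o+d*((z-o[2])/d[:,2])[:,None]
def snap(n,f):
    st=manip.state(); im=manip.grab_frame(n)[:,:,::-1].copy(); cv2.imwrite(f,im); return cam(n,st),st,im
def cr(im,x0,y0,x1,y1,s,f): cv2.imwrite(f,cv2.resize(im[y0:y1,x0:x1],None,fx=s,fy=s,interpolation=cv2.INTER_CUBIC))
E
python3 - <<'E'
from h import *
T=cam("top");S=cam("side")
f=lambda p,o,s:(np.array(p,float)+.5)/s-.5+np.array(o)
np.set_printoptions(precision=4,suppress=True)
m=(160,180);a=(280,210)
sl=onz(T,f([(367,446),(433,290),(335,160),(170,182)],m,5),.076)
hd=onz(T,f([(122,437),(15,287)],m,5),.212)
pts=np.r_[sl,hd][:,:2]
ang=np.array([0,1,2,3,-1,-2])*np.pi/3
def r(p): return (pts-np.c_[p[0]+.09*np.cos(p[2]+ang),p[1]+.09*np.sin(p[2]+ang)]).ravel()
s=least_squares(r,[.5,.2,3.5]);print("mag top",s.x,s.fun.reshape(-1,2)*1e3)
print("tbar",onz(T,f((187,251),m,5),.248))
sm=(160,240)
sl=onz(S,f([(446,346),(403,234)],sm,3.75),.076);hd=onz(S,f([(309,302),(147,280)],sm,3.75),.212)
print("side sleeves",sl,hd)
pts=np.r_[sl,hd][:,:2];ang=np.array([0,1,-1,-2])*np.pi/3
s=least_squares(r,[.5,.2,3.5]);print("mag side",s.x,s.fun.reshape(-1,2)*1e3)
ss=(280,170)
print("blank top",onz(T,f([(100,153),(122,469),(119,392)],a,5),.02))
print("blank side",onz(S,f([(113,393),(289,532),(250,500)],ss,3.4),.0135))
c=onz(T,f([(440,97),(740,87),(750,235),(447,243)],a,5),.012);print("foot",c,c.mean(0))
e=c[0]+c[3]-c[1]-c[2];print(np.arctan2(e[1],e[0]))
print("mat",onz(T,f([(60,46),(268,56),(242,497),(28,484)],a,5),.004))
print(Ro.from_quat(manip.state()["tcp_rot"]).as_matrix())
E
```

```text
mag top [0.5735 0.2501 3.7867] [[-0.6455 -1.2196]
 [-0.13    0.3616]
 [ 0.2741  0.3648]
 [ 0.3909 -0.0472]
 [-0.5489  0.2079]
 [ 0.6595  0.3324]]
tbar [[0.5722 0.2483 0.248 ]]
side sleeves [[0.4969 0.2002 0.076 ]
 [0.5786 0.1675 0.076 ]] [[0.4888 0.2893 0.212 ]
 [0.5575 0.3436 0.212 ]]
mag side [0.5691 0.2548 3.7855] [[-0.2336 -0.5747]
 [-1.3421  1.9862]
 [ 2.4559 -0.8693]
 [-0.8802 -0.5422]]
blank top [[0.5852 0.0212 0.02  ]
 [0.4105 0.0102 0.02  ]
 [0.4523 0.0116 0.02  ]]
blank side [[0.5833 0.0236 0.0135]
 [0.4087 0.0155 0.0135]
 [0.4464 0.0165 0.0135]]
foot [[ 0.6157 -0.1697  0.012 ]
 [ 0.6188 -0.3384  0.012 ]
 [ 0.5348 -0.3393  0.012 ]
 [ 0.5328 -0.171   0.012 ]] [ 0.5755 -0.2546  0.012 ]
1.58572274159624
mat [[ 0.6502  0.0445  0.004 ]
 [ 0.6426 -0.0736  0.004 ]
 [ 0.3952 -0.0548  0.004 ]
 [ 0.4039  0.0626  0.004 ]]
[[ 0.9168  0.3994 -0.0004]
 [ 0.3994 -0.9168  0.0009]
 [-0.     -0.001  -1.    ]]
```

```bash
cat >> h.py <<'E'
def go(p,yaw):
    st=manip.state();R=Ro.from_quat(st["tcp_rot"]).as_matrix()
    y=np.arctan2(R[1,0],R[0,0]); d=(yaw-y+np.pi)%(2*np.pi)-np.pi
    s=R.T@(np.array(p)-st["tcp_pos"])*1e3
    print("shift",s.round(1),"turn",round(-d,4),"| yaw",round(y,4),"tcp",st["tcp_pos"].round(4),"t",round(st["time_s"],2),"F",np.round(st["ft_force"],1),"g",round(st["grip_width"],3),"q7",st["joint_pos"][6].round(2))
E
python3 -c "
from h import *
go((.575,-.36,.32),1.586)"
```

```text
shift [383.4 -65.1 -98. ] turn -1.1752 | yaw 0.4108 tcp [ 0.2495 -0.5727  0.222 ] t 0.15 F [-0.2  0.1 -0.6] g 1.0 q7 -0.09
```

>>> {"fn": "send_rows", "kwargs": {"commands": [[1, [20, 0, -45], 0], [1, [40, 0, -98], -0.1], [1, [383, -65, -98], -1.175], [1, [383, -65, -98], -1.175], [1, [383, -65, -98], -1.175], [1, [383, -65, -98], -1.175], [1, [383, -65, -98], -1.175], [1, [383, -65, -98], -1.175], [1, [383, -65, -98], -1.175], [1, [383, -65, -98], -1.175]]}}

```text
time_s: 1.15
tcp_pos: [0.5801, -0.3532, 0.3192]
tcp_rot: [0.696, 0.718, 0.002, -0.001]
ft_force: [-0.8, 0.7, 0.2]
grip_width: 0.999
```

>>> {"fn": "send_rows", "kwargs": {"commands": [[1, [0, 0, 0], 0], [1, [0, 0, 0], 0]]}}

```text
time_s: 1.35
tcp_pos: [0.574, -0.3616, 0.3203]
tcp_rot: [0.703, 0.711, -0.0, -0.0]
ft_force: [-0.8, -0.3, 0.7]
grip_width: 1.001
```

```bash
python3 -c "
from h import *
go((.575,-.36,.32),1.586)
C,st,im=snap('wrist','pics/w1.png')"
```

```text
shift [1.6 1.  0.3] turn -0.003 | yaw 1.583 tcp [ 0.574  -0.3616  0.3203] t 1.35 F [-0.8 -0.3  0.7] g 1.001 q7 0.41
```

View pics/w1.png

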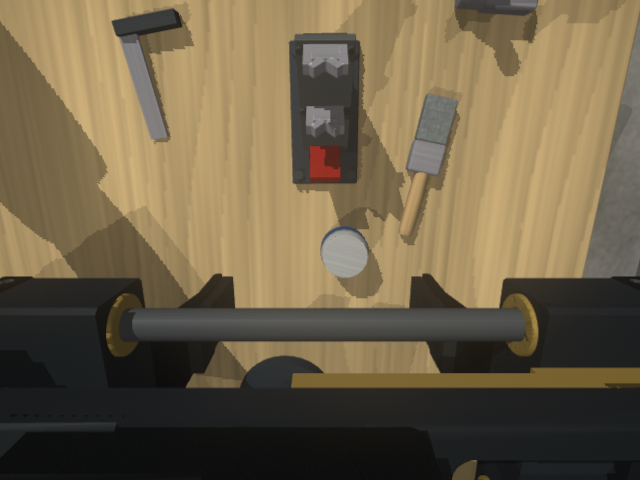

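```bash
python3 -c "
from h import *
cr(cv2.imread('pics/w1.png'),280,25,370,190,3.6,'pics/w1c.png')
"
```

```text
(no output)
```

View pics/w1c.png

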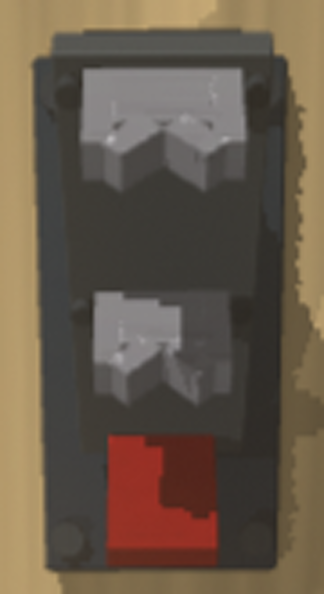

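```bash
cat >> h.py <<'E'
def f(p,o,s): return (np.array(p,float)+.5)/s-.5+np.array(o)
E
python3 - <<'E'
from h import *
np.set_printoptions(precision=4,suppress=True)
st=manip.state();C=cam("wrist",st);o=(280,25)
print(st["tcp_pos"])
toe=onz(C,f([(107,549),(216,549)],o,3.6),.0705);print(toe,toe.mean(0))
ft=onz(C,f([(35,60),(287,60),(276,568),(48,568)],o,3.6),.012);print("foot",ft,ft.mean(0))
e=ft[0]+ft[1]-ft[2]-ft[3];print(np.arctan2(e[1],e[0]))
yaw=np.arctan2(e[1],e[0])
O=toe.mean(0);hx=np.array([np.cos(yaw),np.sin(yaw),0]);zz=np.array([0,0,1.])
cx=(hx+zz)/2**.5;cz=(zz-hx)/2**.5;cy=np.cross(cz,cx)
org=O-.012*cz;print("cradle",org,"yaw",yaw)
def P(x,y,z): return org+x*cx+y*cy+z*cz
m=[P(.126,0,-.0134),P(.116,0,-.0134),P(.058,0,-.0134),P(.046,0,-.0134),P(.126,.02,-.002),P(.126,-.02,-.002),P(.116,.02,-.002),P(0,.018,.012),P(-.01,.018,.012),P(.13,.03,-.038)]
print((proj(C,np.array(m))-o)*3.6)
E
```

```text
[ 0.5737 -0.362   0.3205]
[[ 0.5585 -0.3273  0.0705]
 [ 0.5934 -0.3268  0.0705]] [ 0.5759 -0.327   0.0705]
foot [[ 0.532  -0.172   0.012 ]
 [ 0.6158 -0.171   0.012 ]
 [ 0.6186 -0.3385  0.012 ]
 [ 0.5349 -0.3396  0.012 ]] [ 0.5753 -0.2553  0.012 ]
1.587541589704867
cradle [ 0.5758 -0.3185  0.062 ] yaw 1.587541589704867
[[161.4441 130.3363]
 [161.2604 167.6231]
 [160.3645 349.4611]
 [160.2087 381.0864]
 [ 78.4724 159.9604]
 [245.113  159.2064]
 [ 80.5731 197.0987]
 [104.0131 547.9343]
 [105.0669 567.8852]
 [ 41.4675  55.7036]]
```

```bash
python3 -c "
from h import *
go((.42,.012,.25),.055)"
```

```text
shift [ 375.8 -149.3   70.3] turn 1.5273 | yaw 1.5823 tcp [ 0.5737 -0.362   0.3205] t 1.4 F [ 0.9  0.  -0.1] g 0.994 q7 0.41
```

>>> {"fn": "send_rows", "kwargs": {"commands": [[1, [376, -149, 0], 1.527], [1, [376, -149, 0], 1.527], [1, [376, -149, 0], 1.527], [1, [376, -149, 0], 1.527], [1, [376, -149, 0], 1.527], [1, [376, -149, 70], 1.527], [1, [376, -149, 70], 1.527], [1, [376, -149, 70], 1.527], [1, [376, -149, 70], 1.527], [1, [376, -149, 70], 1.527]]}}

```text
time_s: 2.4
tcp_pos: [0.4185, 0.0147, 0.2499]
tcp_rot: [0.999, 0.041, -0.0, 0.001]
ft_force: [-0.5, 0.3, 1.3]
grip_width: 1.003
```

>>> {"fn": "send_rows", "kwargs": {"commands": [[0.6, [0, 0, 0], 0.01], [0.6, [0, 0, 0], 0.01], [0.6, [0, 0, 0], 0.01], [0.6, [0, 0, 0], 0.01]]}}

```text
time_s: 2.8
tcp_pos: [0.4203, 0.0127, 0.2506]
tcp_rot: [0.999, 0.039, 0.0, -0.0]
ft_force: [0.0, -0.3, 0.1]
grip_width: 0.721
```

```bash
python3 -c "
from h import *
go((.42,.012,.25),.055)
C,st,im=snap('wrist','pics/w2.png')"
```

```text
shift [-0.4  0.7  0.6] turn 0.0224 | yaw 0.0774 tcp [0.4203 0.0127 0.2506] t 2.8 F [ 0.  -0.3  0.1] g 0.721 q7 -1.55
```

View pics/w2.png

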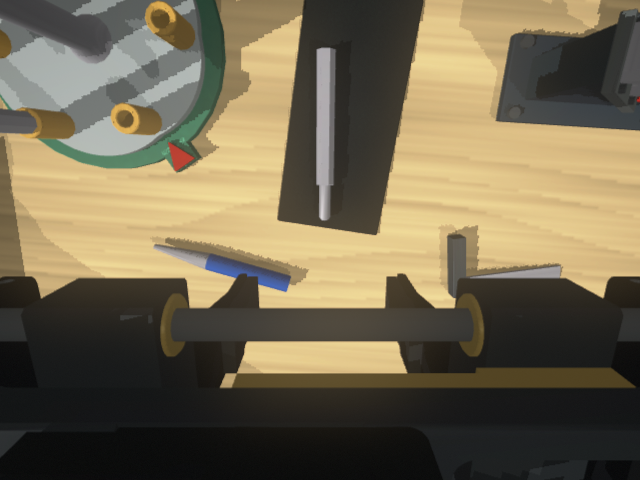

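```bash
python3 -c "
from h import *
im=cv2.imread('pics/w2.png')
cr(im,300,30,350,230,3,'pics/w2c.png')
cr(im,90,0,230,180,3.3,'pics/w2d.png')
"
```

```text
(no output)
```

View pics/w2c.png

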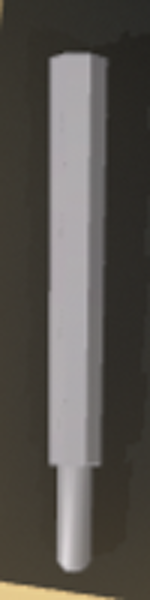

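View pics/w2d.png

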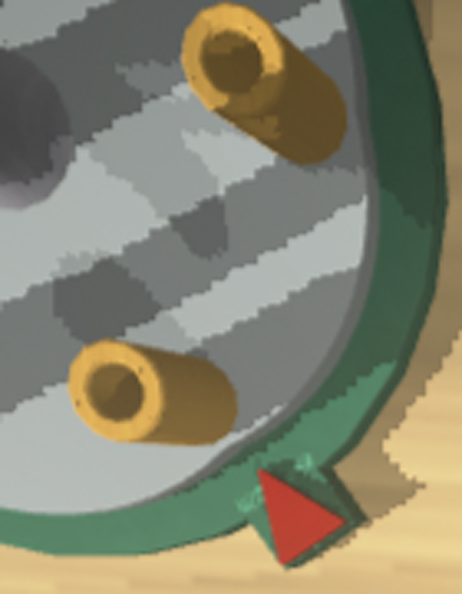

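```bash
python3 - <<'E'
from h import *
np.set_printoptions(precision=4,suppress=True)
st=manip.state();C=cam("wrist",st)
b=onz(C,f([(78.5,58),(74.5,466),(74.5,571)],(300,30),3),.0135);print(b)
e=b[0]-b[1];print(np.arctan2(e[1],e[0]),np.linalg.norm(e[:2]),np.linalg.norm(b[1]-b[2]))
print("sleeves",onz(C,f([(115,391),(233,63)],(90,0),3.3),.076))
mag=np.array([.5735,.2501]);a=3.7867
for k in(0,1): print(mag+.09*np.array([np.cos(a+k*np.pi/3),np.sin(a+k*np.pi/3)]))
d=e/np.linalg.norm(e);g=b[1]+d*.057;print(g)
go((g[0],g[1],.08),np.arctan2(e[1],e[0]))
E
```

```text
[[0.5856 0.0213 0.0135]
 [0.4479 0.0116 0.0135]
 [0.4079 0.0083 0.0135]]
0.07047126336149975 0.1380800487173552 0.04010254831408382
sleeves [[0.5003 0.1976 0.076 ]
 [0.5829 0.1622 0.076 ]]
[0.5016 0.196 ]
[0.5844 0.1608]
[0.5047 0.0156 0.0135]
shift [ 84.4   3.8 170.6] turn 0.0067 | yaw 0.0772 tcp [0.4203 0.0129 0.2506] t 2.85 F [ 0.4 -0.   0.2] g 0.677 q7 -1.55
```

>>> {"fn": "send_rows", "kwargs": {"commands": [[0.6, [83, 4, 170], 0.007], [0.6, [83, 4, 170], 0.007], [0.6, [83, 4, 170], 0.007], [0.6, [83, 4, 170], 0.007], [0.6, [83, 4, 210], 0.007], [0.6, [83, 4, 230], 0.007], [0.6, [83, 4, 230], 0.007]]}}

```text
time_s: 3.55
tcp_pos: [0.501, 0.0155, 0.0176]
tcp_rot: [0.999, 0.035, -0.003, -0.0]
ft_force: [-0.3, -0.1, 0.3]
grip_width: 0.597
```

```bash
python3 -c "
from h import *
go((.503,.0155,.007),.0705)"
```

```text
shift [ 2.   0.2 10.6] turn -0.0001 | yaw 0.0704 tcp [0.501  0.0155 0.0176] t 3.55 F [-0.3 -0.1  0.3] g 0.597 q7 -1.82
```

>>> {"fn": "send_rows", "kwargs": {"commands": [[0.6, [1, 0, 6], 0], [0.6, [1, 0, 11], 0], [0.6, [1, 0, 11], 0]]}}

```text
time_s: 3.85
tcp_pos: [0.5047, 0.0155, 0.01]
tcp_rot: [0.999, 0.035, 0.001, 0.0]
ft_force: [-0.0, 0.2, -0.6]
grip_width: 0.601
```

>>> {"fn": "send_rows", "kwargs": {"commands": [[0.6, [-2, 0, 3], 0], [0, [-2, 0, 3], 0], [0, [-2, 0, 3], 0], [0, [-2, 0, 3], 0], [0, [-2, 0, 3], 0], [0, [-2, 0, 3], 0], [0, [-2, 0, 3], 0]]}}

```text
time_s: 4.55
tcp_pos: [0.5023, 0.0156, 0.0066]
tcp_rot: [0.999, 0.035, 0.0, 0.0]
ft_force: [0.3, -0.5, 1.1]
grip_width: 0.215
```

>>> {"fn": "send_rows", "kwargs": {"commands": [[0, [0, 0, -20], 0], [0, [0, 0, -50], 0], [0, [0, 0, -80], 0], [0, [0, 0, -80], 0]]}}

```text
time_s: 4.95
tcp_pos: [0.5043, 0.0157, 0.0898]
tcp_rot: [0.999, 0.035, 0.003, 0.0]
ft_force: [0.7, 0.5, -5.5]
grip_width: 0.211
```

```bash
python3 -c "
from h import *
C,st,im=snap('wrist','pics/w3.png')
C,st,im=snap('side','pics/s3.png');cr(im,240,180,480,360,3.3,'pics/s3c.png')
go((.503,.0155,.007),.0705)"
```

```text
shift [ 1.  -0.2 79.1] turn -0.0013 | yaw 0.0692 tcp [0.502  0.0153 0.0861] t 5.05 F [-0.9 -0.1 -4.7] g 0.217 q7 -1.76
```

View pics/w3.png

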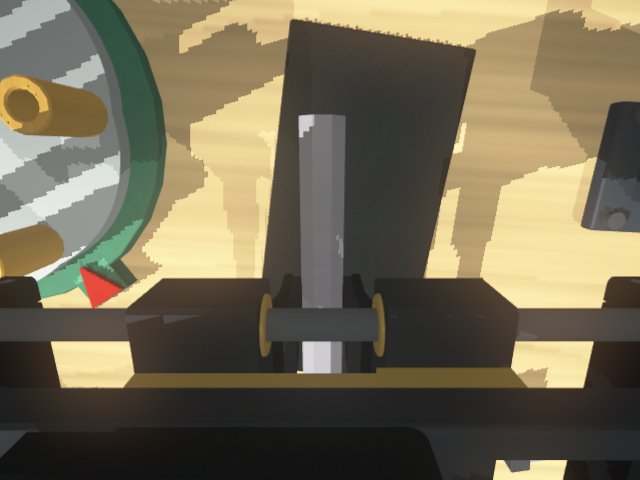

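View pics/s3c.png

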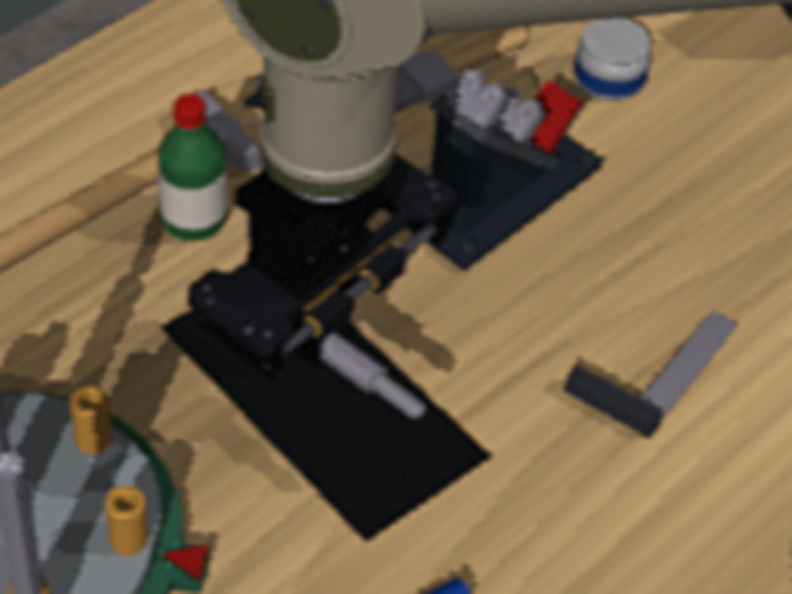

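```bash
python3 -c "
from h import *
st=manip.state();C=cam('wrist',st)
R=Ro.from_quat(st['tcp_rot']).as_matrix()
for t in(-.3,-.1,0,.1,.3):
  print(t,proj(C,st['tcp_pos']+R@np.array([.081*np.cos(t),0,-.0065-.081*np.sin(t)-.0095])), proj(C,st['tcp_pos']+R@np.array([.081*np.cos(t),0,-.0065-.081*np.sin(t)])))
go((.6,-.1,.33),1.0)
"
```

```text
-0.3 [[321.02652245 130.21338502]] [[321.06704861 130.99681911]]
-0.1 [[320.95159954 120.60748168]] [[321.00068421 122.03374512]]
0 [[320.9052212  118.16308243]] [[320.95977418 119.81583591]]
0.1 [[320.85233901 117.72324812]] [[320.91330636 119.49478902]]
0.3 [[320.72600055 124.40382565]] [[320.80307962 125.89388484]]
shift [  89.8  121.9 -243.8] turn -0.9308 | yaw 0.0692 tcp [0.502  0.0153 0.0861] t 5.05 F [-0.9 -0.1 -4.7] g 0.217 q7 -1.76
```

```bash
python3 -c "
from h import *
go((.5746,-.2506,.27),1.587)
"
```

```text
shift [  54.   270.3 -183.7] turn -1.5178 | yaw 0.0692 tcp [0.502  0.0153 0.0861] t 5.05 F [-0.9 -0.1 -4.7] g 0.217 q7 -1.76
```

>>> {"fn": "send_rows", "kwargs": {"commands": [[0, [0, 0, -45], 0], [0, [0, 0, -90], 0], [0, [10, 20, -135], -0.1], [0, [20, 50, -180], -0.25], [0, [30, 80, -184], -0.4], [0, [40, 115, -184], -0.55], [0, [54, 150, -184], -0.7], [0, [54, 190, -184], -0.85], [0, [54, 230, -184], -1.0], [0, [54, 270, -184], -1.15]]}}

```text
time_s: 6.05
tcp_pos: [0.5742, -0.2516, 0.2677]
tcp_rot: [0.818, 0.575, -0.001, -0.002]
ft_force: [0.7, -0.4, -3.1]
grip_width: 0.208
```

```bash
python3 -c "
from h import *
go((.5746,-.2506,.27),1.587)
"
```

```text
shift [ 1.1 -0.  -2.3] turn -0.3612 | yaw 1.2258 tcp [ 0.5742 -0.2516  0.2677] t 6.05 F [ 0.7 -0.4 -3.1] g 0.208 q7 -0.14
```

>>> {"fn": "send_rows", "kwargs": {"commands": [[0, [0, 0, 0], -0.12], [0, [0, 0, 0], -0.24], [0, [0, 0, 0], -0.365], [0, [0, 0, 0], -0.365], [0, [0, 0, 0], -0.365]]}}

```text
time_s: 6.55
tcp_pos: [0.5744, -0.2501, 0.2688]
tcp_rot: [0.704, 0.711, -0.0, -0.001]
ft_force: [0.4, -0.5, -5.5]
grip_width: 0.215
```

```bash
python3 -c "
from h import *
go((.5746,-.2506,.27),1.587)
C,st,im=snap('wrist','pics/w4.png')
C,st,im=snap('side','pics/s4.png');cr(im,300,60,500,260,3,'pics/s4c.png')
"
```

```text
shift [-0.5  0.2 -1.2] turn -0.0062 | yaw 1.5808 tcp [ 0.5744 -0.2501  0.2688] t 6.55 F [ 0.4 -0.5 -5.5] g 0.215 q7 0.19
```

View pics/w4.png

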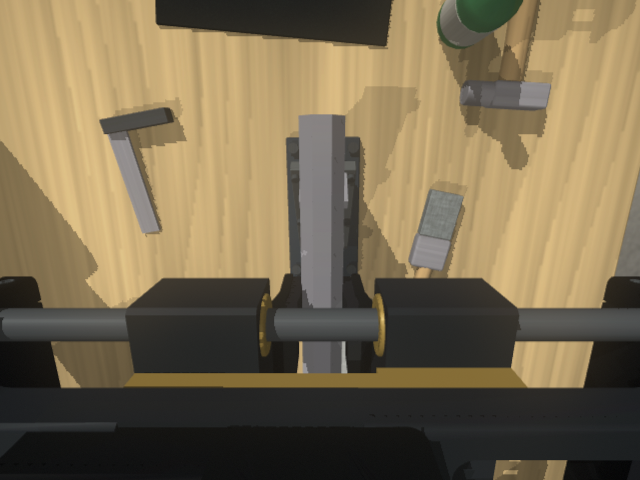

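View pics/s4c.png

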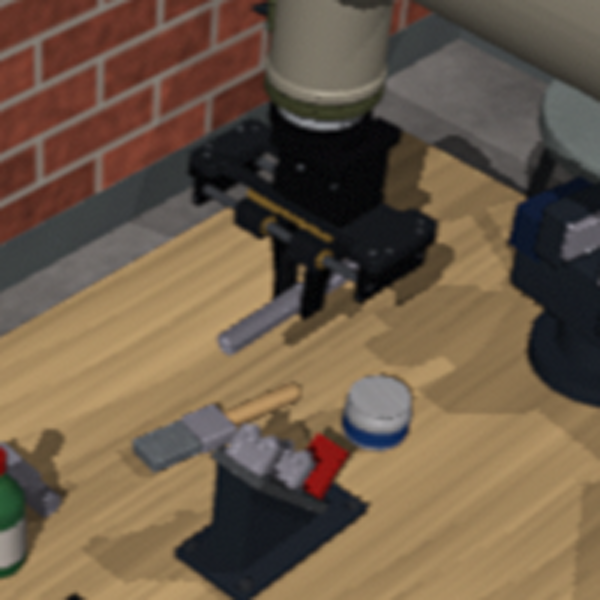

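>>> {"fn": "send_rows", "kwargs": {"commands": [[0, [2, 0, 40], -0.005], [0, [2, 0, 80], -0.005], [0, [2, 0, 100], -0.005], [0, [2, 0, 105], -0.005], [0, [2, 0, 110], -0.005], [0, [2, 0, 115], -0.005]]}}

```text
time_s: 7.25
tcp_pos: [0.5757, -0.2482, 0.1568]
tcp_rot: [0.701, 0.713, 0.0, 0.001]
ft_force: [-0.3, -0.1, -3.3]
grip_width: 0.213
```

>>> {"fn": "send_rows", "kwargs": {"commands": [[0, [0, 0, 3], 0], [0, [0, 0, 6], 0], [0, [0, 0, 8], 0]]}}

```text
time_s: 7.55
tcp_pos: [0.575, -0.2481, 0.1478]
tcp_rot: [0.7, 0.714, 0.0, 0.0]
ft_force: [-1.0, -0.9, -4.6]
grip_width: 0.215
```

```bash
python3 -c "
from h import *
go((.5746,-.2478,.1255),1.587)
C,st,im=snap('side','pics/s5.png');cr(im,300,100,500,260,4,'pics/s5c.png')
"
```

```text
shift [ 0.3 -0.4 22.3] turn 0.0024 | yaw 1.5894 tcp [ 0.575  -0.2481  0.1478] t 7.55 F [-1.  -0.9 -4.6] g 0.215 q7 0.16
```

View pics/s5c.png

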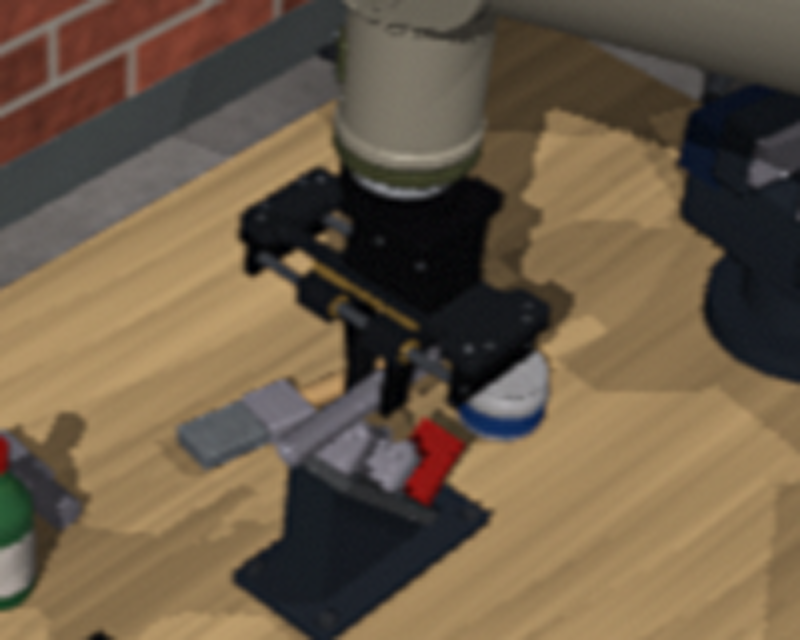

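No contact yet (force unchanged). Lowering in small steps.

>>> {"fn": "send_rows", "kwargs": {"commands": [[0, [0, 0, 2], 0], [0, [0, 0, 4], 0], [0, [0, 0, 6], 0]]}}

```text
time_s: 7.9
tcp_pos: [0.5757, -0.2488, 0.1432]
tcp_rot: [0.701, 0.714, 0.0, 0.001]
ft_force: [-1.7, -1.9, 7.7]
grip_width: 0.214
```

>>> {"fn": "send_rows", "kwargs": {"commands": [[0, [0, 0, 2], 0], [0, [0, 0, 4], 0]]}}

```text
time_s: 8.1
tcp_pos: [0.5758, -0.2492, 0.1394]
tcp_rot: [0.701, 0.713, 0.0, 0.002]
ft_force: [-1.7, -2.6, 7.8]
grip_width: 0.217
```

>>> {"fn": "send_rows", "kwargs": {"commands": [[0, [0, 0, 2], 0], [0, [0, 0, 4], 0]]}}

```text
time_s: 8.3
tcp_pos: [0.5758, -0.2492, 0.1354]
tcp_rot: [0.701, 0.713, 0.0, 0.002]
ft_force: [-1.3, -2.6, 8.2]
grip_width: 0.214
```

```bash
python3 -c "
from h import *
go((.5746,-.2478,.1255),1.587)
C,st,im=snap('side','pics/s6.png');cr(im,300,100,500,260,4,'pics/s6c.png')
"
```

```text
shift [ 1.5 -1.2  9.9] turn 0.0016 | yaw 1.5886 tcp [ 0.5758 -0.2492  0.1354] t 8.3 F [-1.3 -2.6  8.2] g 0.214 q7 0.16
```

View pics/s6c.png

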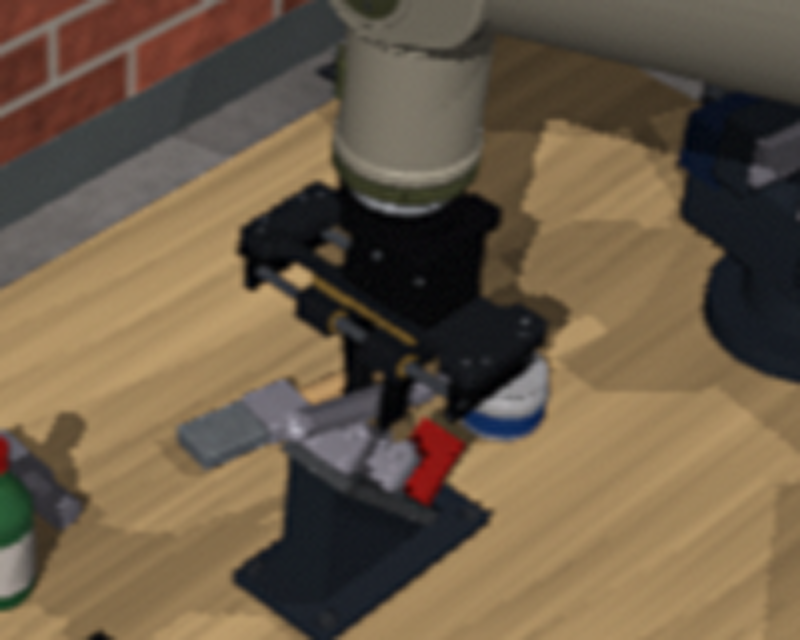

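>>> {"fn": "send_rows", "kwargs": {"commands": [[0, [1, 0, 2], 0], [0, [1, 0, 4], 0], [0, [1, 0, 6], 0]]}}

```text
time_s: 8.65
tcp_pos: [0.5758, -0.2483, 0.1296]
tcp_rot: [0.701, 0.713, 0.0, 0.002]
ft_force: [-2.1, -0.9, 8.9]
grip_width: 0.214
```

>>> {"fn": "send_rows", "kwargs": {"commands": [[0, [0, 0, 2], 0], [0, [0, 0, 4], 0]]}}

```text
time_s: 8.85
tcp_pos: [0.5757, -0.2477, 0.1256]
tcp_rot: [0.701, 0.714, 0.0, 0.002]
ft_force: [-3.3, 0.4, 10.4]
grip_width: 0.211
```

```bash
python3 -c "
from h import *
go((.5746,-.2478,.1255),1.587)
C,st,im=snap('side','pics/s7.png');cr(im,300,100,500,260,4,'pics/s7c.png')
"
```

```text
shift [-0.1 -1.2  0.1] turn 0.002 | yaw 1.589 tcp [ 0.5757 -0.2477  0.1256] t 8.85 F [-3.3  0.4 10.4] g 0.211 q7 0.15
```

View pics/s7c.png

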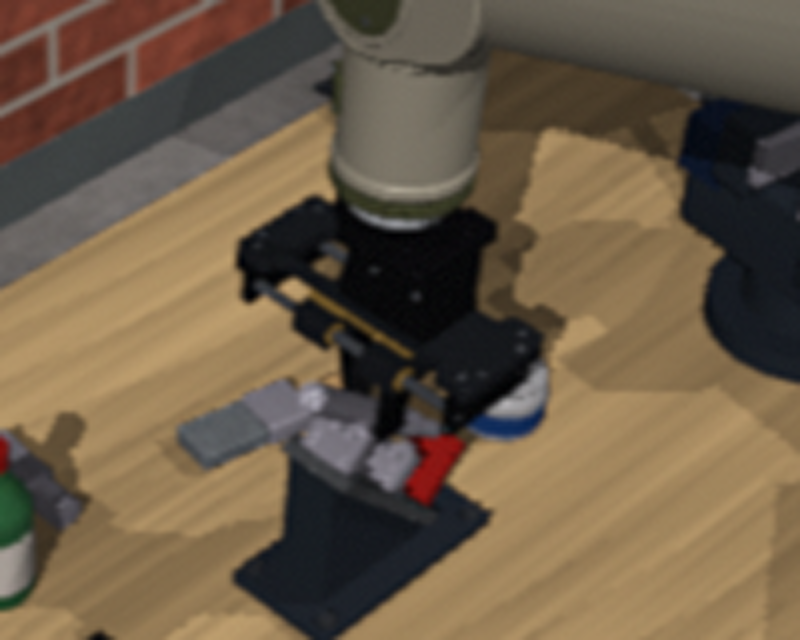

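```bash
python3 -c "
from h import *
S=cam('side')
for d in(20,30,35,40,45,50):
  t=np.radians(d);print(d,(proj(S,np.array([.5757,-.2477+.081*np.cos(t),.132+.081*np.sin(t)]))-[300,100])*4)
# bias check: toe edge corners
for x in(.558,.5935): print((proj(S,np.array([x,-.327,.0705]))-[300,100])*4)
C,st,im=snap('wrist','pics/w7.png')
W=C
for d in(20,30,35,40,45,50):
  t=np.radians(d);print(d,proj(W,np.array([.5757,-.2477+.081*np.cos(t),.132+.081*np.sin(t)])))
"
```

```text
20 [[293.71189827 432.29793513]]
30 [[301.82319382 412.63763787]]
35 [[306.78450978 402.66200043]]
40 [[312.29866909 392.70332216]]
45 [[318.3201979  382.84810131]]
50 [[324.79832976 373.18245104]]
[[466.14788038 435.38209564]]
[[426.84372785 408.68703736]]
20 [[327.50852898 130.07777864]]
30 [[327.81552555 148.21321672]]
35 [[327.89926472 161.34062895]]
40 [[327.92507698 177.33109655]]
45 [[327.88492316 196.18764966]]
50 [[327.77204613 217.78906937]]
```

View pics/w7.png

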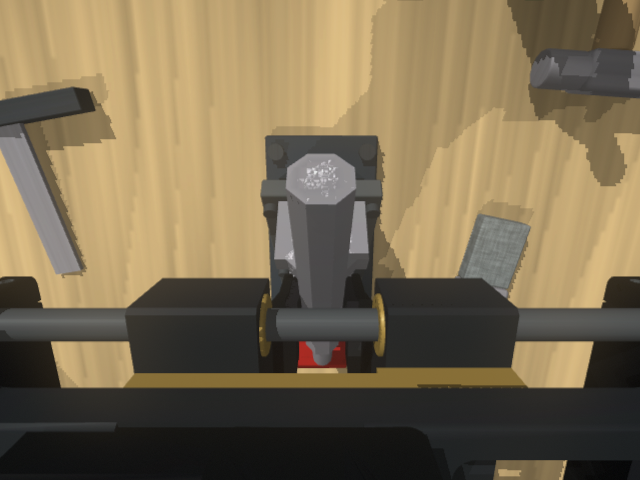

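>>> {"fn": "send_rows", "kwargs": {"commands": [[0, [0, 0, 1], 0], [0, [0, 0, 2], 0], [0, [0, 0, 2], 0]]}}

```text
time_s: 9.25
tcp_pos: [0.5757, -0.2477, 0.1237]
tcp_rot: [0.701, 0.714, 0.0, 0.002]
ft_force: [-3.6, 0.9, 10.0]
grip_width: 0.212
```

>>> {"fn": "send_rows", "kwargs": {"commands": [[0, [0, 0, 1], 0], [0, [0, 0, 1], 0]]}}

```text
time_s: 9.45
tcp_pos: [0.5757, -0.248, 0.123]
tcp_rot: [0.701, 0.713, 0.0, 0.002]
ft_force: [-5.1, -1.3, 11.5]
grip_width: 0.208
```

>>> {"fn": "send_rows", "kwargs": {"commands": [[0, [0, 0, 1], 0], [0, [0, 0, 1], 0]]}}

```text
time_s: 9.65
tcp_pos: [0.5757, -0.2482, 0.1227]
tcp_rot: [0.701, 0.713, -0.0, 0.002]
ft_force: [-7.0, -0.1, 18.2]
grip_width: 0.212
```

```bash
python3 -c "
from h import *
C,st,im=snap('wrist','pics/w8.png');cr(im,240,120,400,380,2.3,'pics/w8c.png')
W=C;go((.5746,-.2478,.1255),1.587)
p=st['tcp_pos'];R=Ro.from_quat(st['tcp_rot']).as_matrix()
for d in(35,40,43,45,47,50):
  t=np.radians(d);print(d,proj(W,p+R@np.array([.081*np.cos(t),0,-.0065-.081*np.sin(t)])))
"
```

```text
shift [ 0.4 -1.1 -2.8] turn 0.0016 | yaw 1.5886 tcp [ 0.5757 -0.2482  0.1227] t 9.7 F [-6.5 -1.2 16.7] g 0.214 q7 0.15
35 [[323.54315986 160.77044526]]
40 [[323.61083994 176.67421197]]
43 [[323.64847672 187.59453419]]
45 [[323.67203456 195.43949744]]
47 [[323.69419629 203.72497537]]
50 [[323.72450328 216.94775296]]
```

View pics/w8c.png

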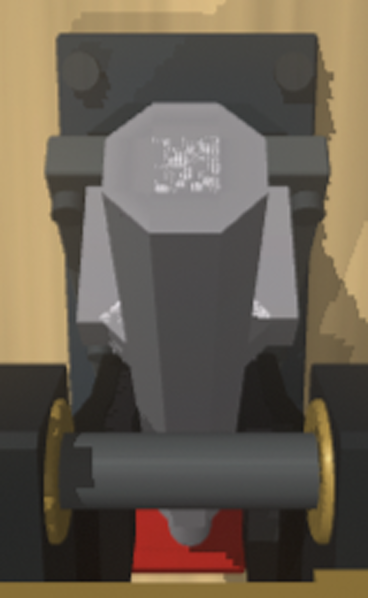

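>>> {"fn": "send_rows", "kwargs": {"commands": [[0, [0, -1, -0.5], 0], [0, [-1, -1, 0.5], 0], [0, [-2, -1, 1.5], 0]]}}

```text
time_s: 10.0
tcp_pos: [0.5757, -0.2498, 0.1211]
tcp_rot: [0.701, 0.714, 0.001, 0.002]
ft_force: [-2.1, -0.8, 14.7]
grip_width: 0.211
```

>>> {"fn": "send_rows", "kwargs": {"commands": [[0, [-1, 0, 1], 0], [0, [-1, 0, 1], 0]]}}

```text
time_s: 10.2
tcp_pos: [0.5757, -0.251, 0.1199]
tcp_rot: [0.701, 0.713, 0.001, 0.003]
ft_force: [-0.5, -2.4, 11.9]
grip_width: 0.215
```

```bash
python3 -c "
from h import *
C,st,im=snap('wrist','pics/w9.png');cr(im,240,120,400,380,2.3,'pics/w9c.png')
go((.5746,-.2478,.1255),1.587)
"
```

```text
shift [ 3.2 -1.  -5.6] turn 0.0018 | yaw 1.5888 tcp [ 0.5757 -0.251   0.1199] t 10.25 F [-0.5 -0.9 12.2] g 0.213 q7 0.15
```

View pics/w9c.png

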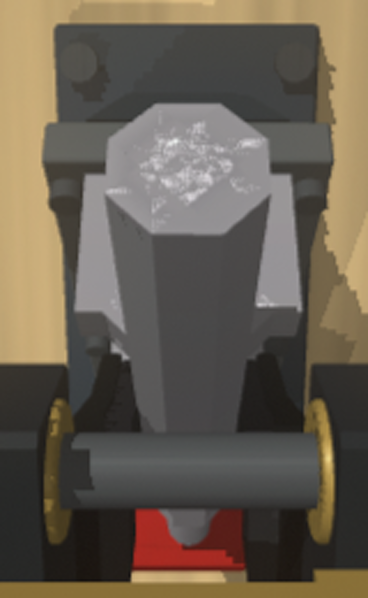

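>>> {"fn": "send_rows", "kwargs": {"commands": [[0, [-1, 0, 1], 0], [0, [-1, 0, 1], 0]]}}

```text
time_s: 10.45
tcp_pos: [0.5757, -0.252, 0.1189]
tcp_rot: [0.701, 0.713, 0.001, 0.002]
ft_force: [-1.1, -0.5, 12.6]
grip_width: 0.216
```

>>> {"fn": "send_rows", "kwargs": {"commands": [[0, [-1, 0, 1], 0], [0, [-1, 0, 1], 0]]}}

```text
time_s: 10.65
tcp_pos: [0.5758, -0.2521, 0.1188]
tcp_rot: [0.7, 0.714, 0.001, 0.002]
ft_force: [-6.2, 1.9, 20.6]
grip_width: 0.214
```

>>> {"fn": "send_rows", "kwargs": {"commands": [[0, [-1, 0, 1], 0], [0, [-1, 0, 1], 0]]}}

```text
time_s: 10.85
tcp_pos: [0.5758, -0.2522, 0.1187]
tcp_rot: [0.7, 0.714, 0.001, 0.002]
ft_force: [-9.7, 5.1, 27.8]
grip_width: 0.214
```

>>> {"fn": "send_rows", "kwargs": {"commands": [[0, [0, 0, -2], 0], [0.45, [0, 0, -2], 0], [0.45, [0, 0, -2], 0], [0.45, [0, 0, -2], 0], [0.45, [0, 0, -2], 0]]}}

```text
time_s: 11.35
tcp_pos: [0.5738, -0.2532, 0.1158]
tcp_rot: [0.701, 0.714, -0.0, -0.0]
ft_force: [-0.8, -0.0, -0.3]
grip_width: 0.428
```

```bash
python3 -c "
from h import *
C,st,im=snap('wrist','pics/w10.png');cr(im,240,120,400,380,2.3,'pics/w10c.png')
go((.5746,-.2478,.1255),1.587)
"
```

```text
shift [ 5.4  0.9 -9.7] turn 0.0024 | yaw 1.5894 tcp [ 0.5738 -0.2532  0.1158] t 11.4 F [ 1.  -0.1  0.2] g 0.435 q7 0.16
```

View pics/w10c.png

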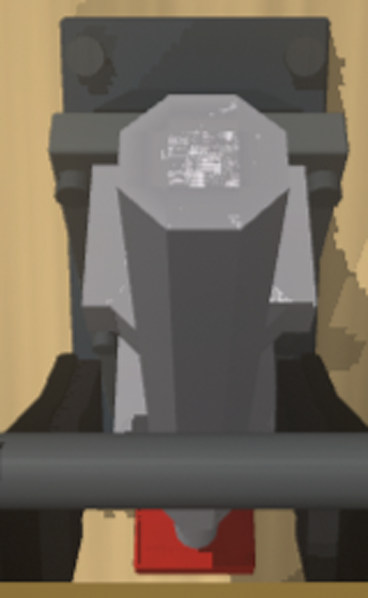

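>>> {"fn": "send_rows", "kwargs": {"commands": [[0.45, [0, 0, -40], 0], [0.45, [0, 0, -90], 0], [0.45, [0, 0, -140], 0], [0.45, [-30, 0, -170], 0], [0.45, [-70, 0, -190], 0], [0.45, [-90, 0, -190], 0], [0.45, [-90, 0, -190], 0], [0.45, [-90, 0, -190], 0]]}}

```text
time_s: 12.2
tcp_pos: [0.5756, -0.3428, 0.3054]
tcp_rot: [0.701, 0.714, 0.0, -0.001]
ft_force: [0.5, 0.9, -1.2]
grip_width: 0.452
```

```bash
python3 -c "
from h import *
C,st,im=snap('wrist','pics/w11.png');cr(im,270,0,390,250,2.4,'pics/w11c.png')
go((.5746,-.2478,.1255),1.587)
org=np.array([.5758,-.3185,.062]);yaw=1.5875
hx=np.array([np.cos(yaw),np.sin(yaw),0]);zz=np.array([0,0,1.]);cx=(hx+zz)/2**.5;cz=(zz-hx)/2**.5;cy=np.cross(cz,cx)
for l,x,y,z in(('headtop',.176,0,.0095),('headbot',.176,0,-.0095),('head c',.176,0,0),('tail c',0,0,0),('toe',0,.018,.012),('toe',0,-.018,.012),('sh top',.04,0,.0095)):
  print(l,(proj(C,org+x*cx+y*cy+z*cz)-[270,0])*2.4)
"
```

```text
shift [ 93.9   0.7 180.2] turn 0.0037 | yaw 1.5907 tcp [ 0.5758 -0.3419  0.3056] t 12.25 F [0.3 0.5 0.3] g 0.449 q7 0.33
headtop [[129.43216021  95.6945942 ]]
headbot [[129.37331272  59.00601731]]
head c [[129.40218437  77.00610264]]
tail c [[126.69749474 449.88608941]]
toe [[ 88.33158945 470.0163699 ]]
toe [[165.02697845 470.24168521]]
sh top [[127.10716502 408.86764285]]
```

View pics/w11c.png

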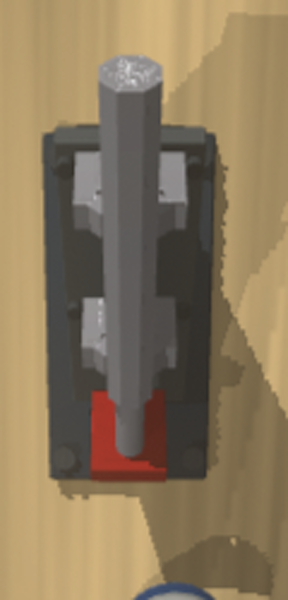

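```bash
python3 -c "
from h import *
go((.5742,-.2047,.163),1.5885)
"
```

```text
shift [137.    1.2 142.7] turn 0.0022 | yaw 1.5907 tcp [ 0.5758 -0.3419  0.3056] t 12.25 F [0.3 0.5 0.3] g 0.449 q7 0.33
```

>>> {"fn": "send_rows", "kwargs": {"commands": [[0.45, [45, 1, 0], 0.002], [0.45, [90, 1, 0], 0.002], [0.45, [137, 1, 0], 0.002], [0.45, [137, 1, 20], 0.002], [0.45, [137, 1, 60], 0.002], [0.45, [137, 1, 100], 0.002], [0.45, [137, 1, 125], 0.002], [0.45, [137, 1, 141], 0.002], [0.45, [137, 1, 141], 0.002], [0.45, [137, 1, 141], 0.002]]}}

```text
time_s: 13.25
tcp_pos: [0.5746, -0.2056, 0.1663]
tcp_rot: [0.701, 0.713, 0.0, 0.001]
ft_force: [0.5, -0.6, 1.1]
grip_width: 0.451
```

```bash
python3 -c "
from h import *
C,st,im=snap('wrist','pics/w12.png')
go((.5742,-.2047,.163),1.5885)
C,st,im=snap('side','pics/s12.png');cr(im,300,100,500,260,4,'pics/s12c.png')
"
```

```text
shift [ 1.2 -0.7  3.8] turn -0.0005 | yaw 1.588 tcp [ 0.5749 -0.2059  0.1668] t 13.3 F [0.  0.2 0.3] g 0.449 q7 0.11
```

View pics/w12.png

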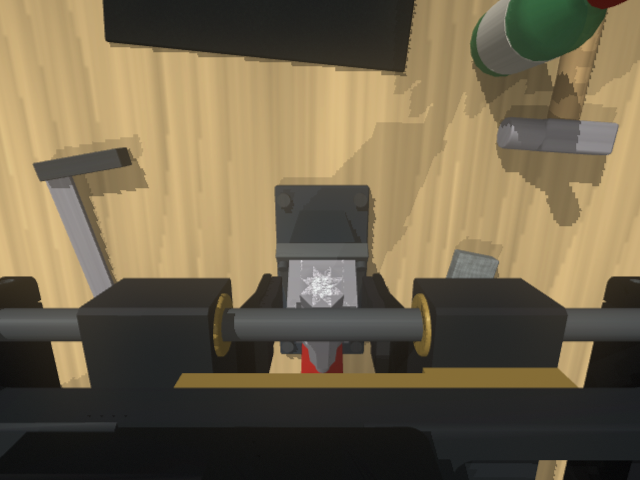

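View pics/s12c.png

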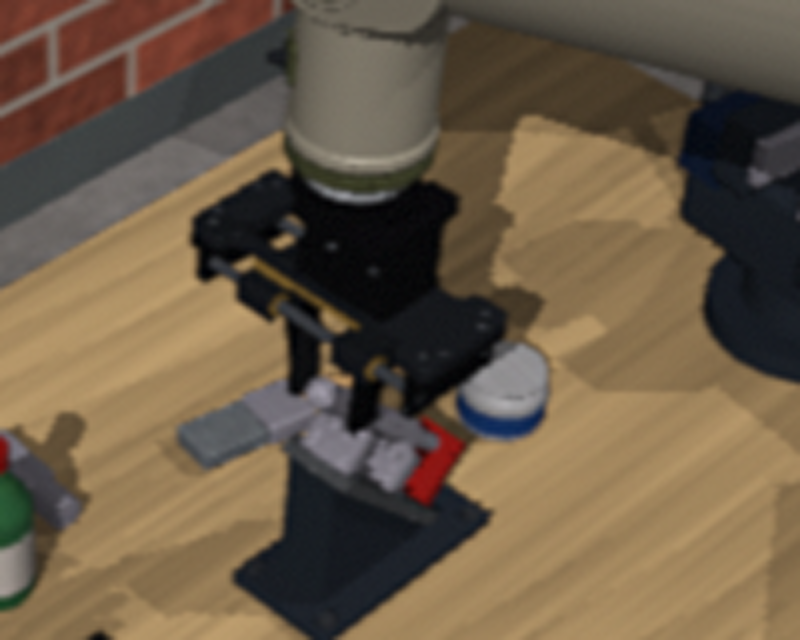

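```bash
python3 -c "
from h import *
st=manip.state();C=cam('wrist',st);p=st['tcp_pos'];R=Ro.from_quat(st['tcp_rot']).as_matrix()
for x in (0,.005,.01,.015,.02):print(x,proj(C,p+R@np.array([x,0,-.0195])))
"
```

```text
0 [[322.77884727 310.36213176]]
0.005 [[322.79981809 299.99982275]]
0.01 [[322.82114305 289.4625247 ]]
0.015 [[322.84283119 278.74576729]]
0.02 [[322.86489187 267.84492662]]
```

>>> {"fn": "send_rows", "kwargs": {"commands": [[0.45, [0, -1, 4], 0], [0.45, [0, -1, 4], 0], [0, [0, -1, 4], 0], [0, [0, -1, 4], 0], [0, [0, -1, 4], 0], [0, [0, -1, 4], 0], [0, [0, -1, 4], 0]]}}

```text
time_s: 14.05
tcp_pos: [0.5741, -0.2064, 0.1616]
tcp_rot: [0.701, 0.713, 0.001, 0.001]
ft_force: [4.4, -2.0, 0.0]
grip_width: 0.208
```

>>> {"fn": "send_rows", "kwargs": {"commands": [[0, [-1, -0.5, 1], 0], [0, [-6, -0.5, -3], 0], [0, [-11, -0.5, -8.5], 0], [0, [-11, -0.5, -8.5], 0]]}}

```text
time_s: 14.45
tcp_pos: [0.5734, -0.2161, 0.1702]
tcp_rot: [0.701, 0.713, 0.001, -0.0]
ft_force: [1.5, 5.8, 1.3]
grip_width: 0.214
```

```bash
python3 -c "
from h import *
go((.5742,-.2047,.163),1.5885)
C,st,im=snap('side','pics/s13.png');cr(im,300,100,500,260,4,'pics/s13c.png')
"
```

```text
shift [11.4  1.   7.3] turn -0.0002 | yaw 1.5883 tcp [ 0.5734 -0.2161  0.1702] t 14.45 F [1.5 5.8 1.3] g 0.214 q7 0.13
```

View pics/s13c.png

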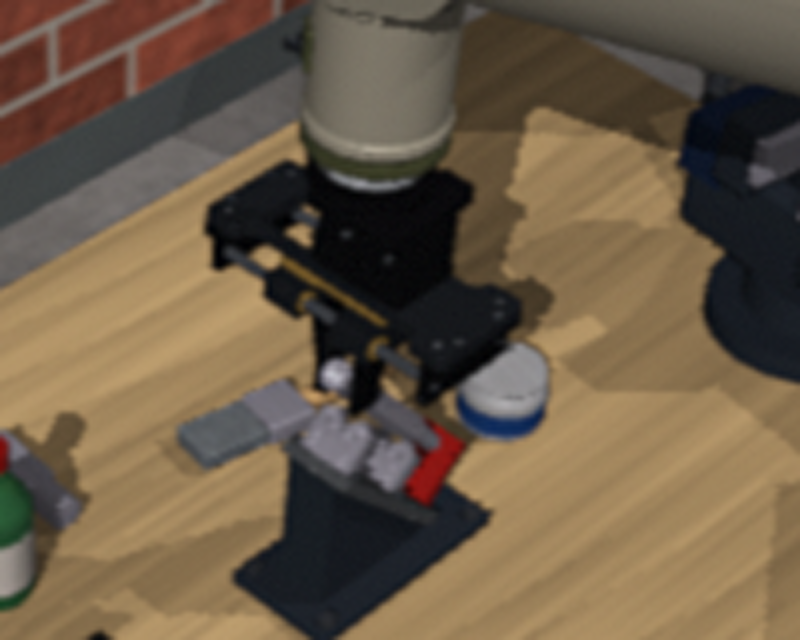

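>>> {"fn": "send_rows", "kwargs": {"commands": [[0, [-5.5, 0, -4.5], 0], [0, [-11, 0, -8.5], 0], [0, [-17, 0, -12.5], 0], [0, [-23, 0, -16], 0], [0, [-23, 0, -16], 0]]}}

```text
time_s: 15.0
tcp_pos: [0.5739, -0.2394, 0.1864]
tcp_rot: [0.701, 0.713, 0.001, 0.0]
ft_force: [1.7, 6.0, 2.3]
grip_width: 0.215
```

```bash
python3 -c "
from h import *
go((.5742,-.2047,.163),1.5885)
C,st,im=snap('side','pics/s14.png');cr(im,300,100,500,260,4,'pics/s14c.png')
C,st,im=snap('wrist','pics/w14.png')
"
```

```text
shift [34.6  0.9 23.4] turn -0.0006 | yaw 1.5879 tcp [ 0.5739 -0.2394  0.1864] t 15.0 F [1.7 6.  2.3] g 0.215 q7 0.17
```

View pics/s14c.png

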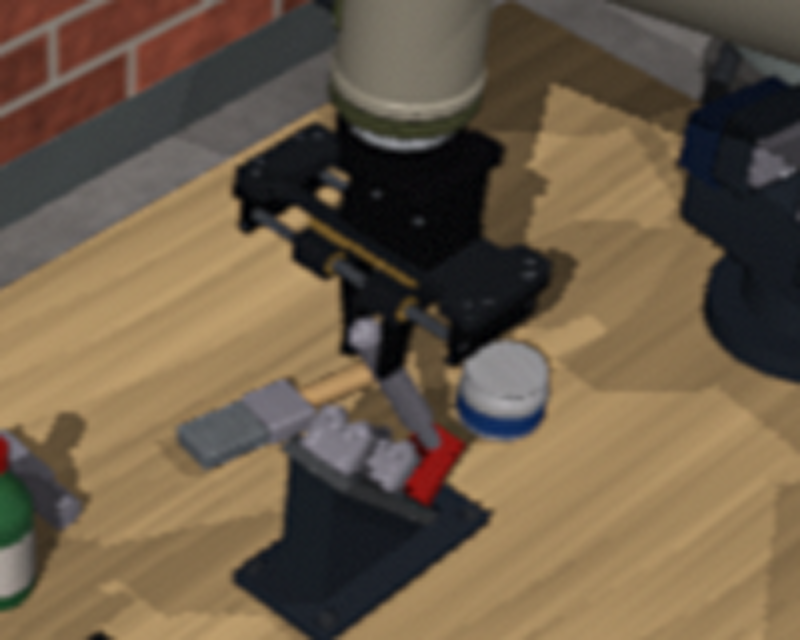

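View pics/w14.png

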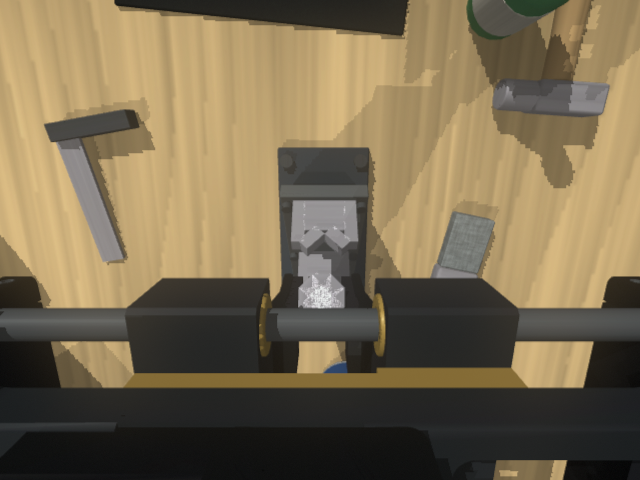

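>>> {"fn": "send_rows", "kwargs": {"commands": [[0, [-6, 0, -3], 0], [0, [-12.5, 0, -6.5], 0], [0, [-19, 0, -9.5], 0], [0, [-25.5, 0, -12], 0], [0, [-25.5, 0, -12], 0]]}}

```text
time_s: 15.6
tcp_pos: [0.5743, -0.2653, 0.1985]
tcp_rot: [0.701, 0.713, 0.001, 0.0]
ft_force: [1.1, 4.9, 4.3]
grip_width: 0.212
```

>>> {"fn": "send_rows", "kwargs": {"commands": [[0, [-7, 0, -2], 0], [0, [-13.5, 0, -4], 0], [0, [-20, 0, -6], 0], [0, [-27, 0, -7.2], 0], [0, [-27, 0, -7.2], 0]]}}

```text
time_s: 16.1
tcp_pos: [0.5747, -0.2932, 0.206]
tcp_rot: [0.701, 0.713, 0.001, 0.001]
ft_force: [1.0, 3.0, 7.9]
grip_width: 0.215
```

```bash
python3 -c "
from h import *
go((.5742,-.2047,.163),1.5885)
C,st,im=snap('side','pics/s15.png');cr(im,300,100,500,260,4,'pics/s15c.png')
"
```

```text
shift [88.5  0.9 42.9] turn -0.0018 | yaw 1.5867 tcp [ 0.5747 -0.2932  0.206 ] t 16.1 F [1.  3.  7.9] g 0.215 q7 0.25
```

View pics/s15c.png

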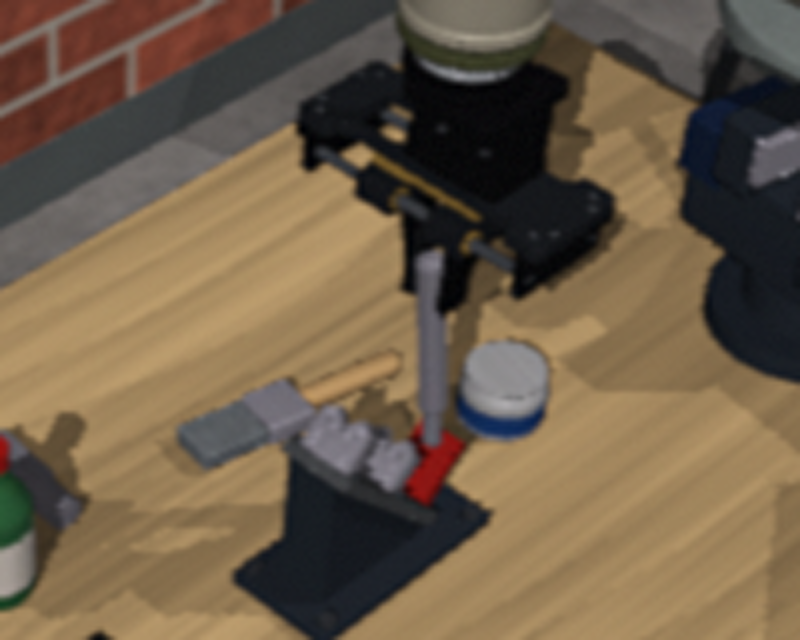

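>>> {"fn": "send_rows", "kwargs": {"commands": [[0, [-7, 0, -1], 0], [0, [-14, 0, -1.6], 0], [0, [-21, 0, -2.2], 0], [0, [-25, 0, -2.4], 0], [0, [-25, 0, -2.4], 0]]}}

```text
time_s: 16.65
tcp_pos: [0.5749, -0.3185, 0.2083]
tcp_rot: [0.702, 0.713, 0.0, 0.001]
ft_force: [2.4, 2.7, 5.0]
grip_width: 0.211
```

```bash
python3 -c "
from h import *
go((.5742,-.2047,.163),1.5885)
C,st,im=snap('side','pics/s16.png');cr(im,350,100,450,230,6,'pics/s16c.png')
p=st['tcp_pos'];C=cam('side')
for a in(-6,-3,0,3):
  t=np.radians(a)
  print(a,[((proj(C,p+np.array([0,np.sin(t)*l,.012-l*np.cos(t)]))-[350,100])*6).round(1)[0] for l in(.02,.06,.12,.16)])
"
```

```text
shift [113.8   1.   45.2] turn -0.0021 | yaw 1.5864 tcp [ 0.5749 -0.3185  0.2083] t 16.65 F [2.4 2.7 5. ] g 0.211 q7 0.28
-6 [array([394.7, 416.3]), array([390.6, 483.6]), array([384.6, 579.7]), array([380.8, 640.6])]
-3 [array([393.1, 417.5]), array([385.6, 487.3]), array([375. , 586.9]), array([368.3, 650.2])]
0 [array([391.4, 418.6]), array([380.8, 490.6]), array([365.5, 593.6]), array([355.8, 659.1])]
3 [array([389.8, 419.6]), array([375.9, 493.7]), array([356. , 599.8]), array([343.4, 667.4])]
```

View pics/s16c.png

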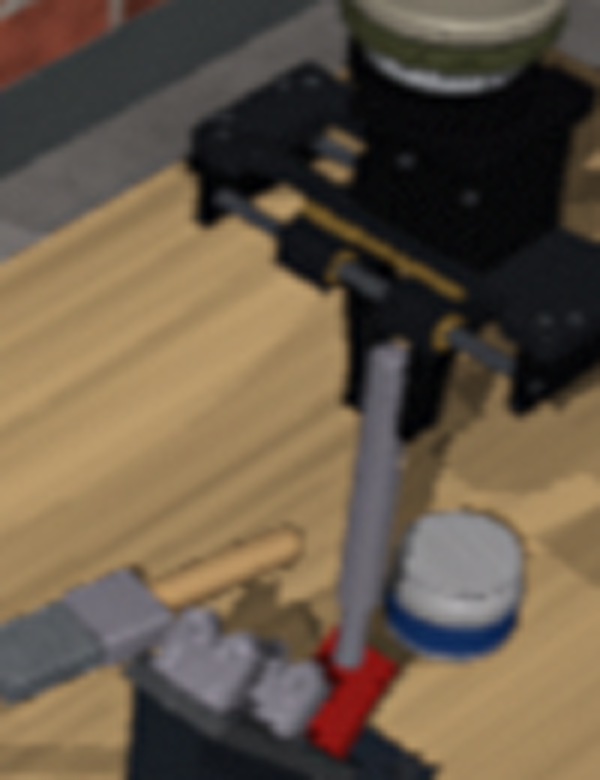

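>>> {"fn": "send_rows", "kwargs": {"commands": [[0, [0, 0, -20], 0], [0, [0, 0, -60], 0], [0, [0, 0, -100], 0], [0, [0, 0, -140], 0], [0, [0, 0, -160], 0], [0, [0, 0, -160], 0]]}}

```text
time_s: 17.3
tcp_pos: [0.5746, -0.3184, 0.3692]
tcp_rot: [0.702, 0.713, 0.0, 0.002]
ft_force: [-0.0, 0.8, -4.0]
grip_width: 0.219
```

```bash
python3 -c "
from h import *
go((.413,.131,.37),.645)
C,st,im=snap('side','pics/s17.png');cr(im,330,30,470,200,5,'pics/s17c.png')
p=st['tcp_pos'];C=cam('side')
for a in(-6,-3,0,3):
  t=np.radians(a)
  print(a,[((proj(C,p+np.array([0,np.sin(t)*l,.012-l*np.cos(t)]))-[330,30])*5).round(1)[0] for l in(.02,.06,.12,.16)])
"
```

```text
shift [ 451.8 -154.6   -2.1] turn 0.9413 | yaw 1.5863 tcp [ 0.5746 -0.3184  0.3692] t 17.3 F [-0.   0.8 -4. ] g 0.219 q7 0.31
-6 [array([469.1, 430. ]), array([464.4, 496.7]), array([457.8, 591.5]), array([453.6, 651.4])]
-3 [array([467.6, 431. ]), array([460. , 499.8]), array([449.3, 597.6]), array([442.4, 659.4])]
0 [array([466.1, 431.9]), array([455.6, 502.6]), array([440.7, 603.2]), array([431.3, 666.9])]
3 [array([464.6, 432.7]), array([451.3, 505. ]), array([432.3, 608.2]), array([420.2, 673.7])]
```

View pics/s17c.png

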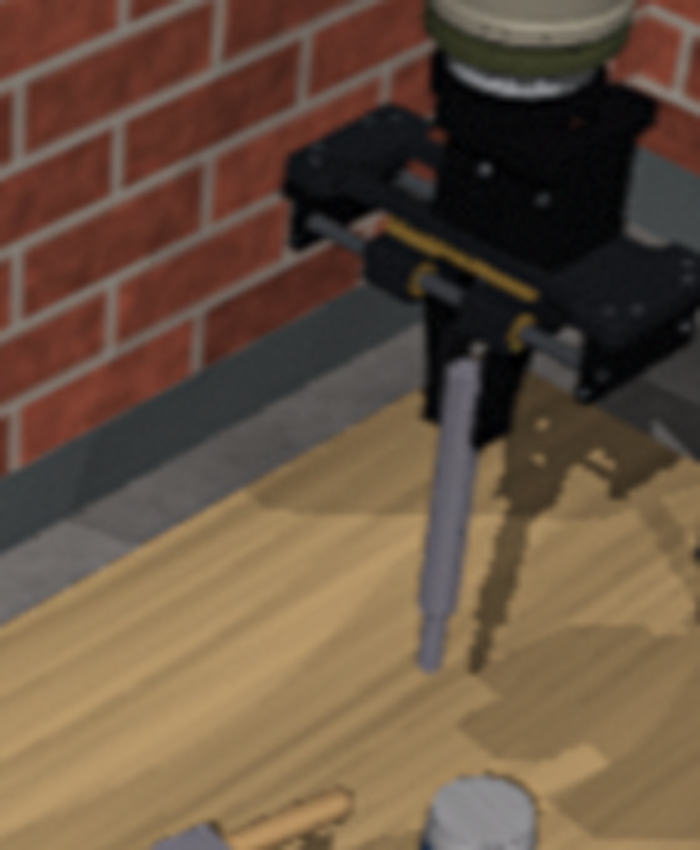

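>>> {"fn": "send_rows", "kwargs": {"commands": [[0, [40, -14, 0], 0.08], [0, [85, -29, 0], 0.2], [0, [130, -44, 0], 0.32], [0, [175, -60, 0], 0.44], [0, [220, -75, 0], 0.56], [0, [265, -90, 0], 0.68], [0, [310, -106, 0], 0.8], [0, [355, -121, 0], 0.92], [0, [400, -137, 0], 0.94], [0, [432, -148, 0], 0.94]]}}

```text
time_s: 18.35
tcp_pos: [0.417, 0.114, 0.3648]
tcp_rot: [0.948, 0.318, -0.002, 0.0]
ft_force: [-0.0, -0.2, -4.4]
grip_width: 0.213
```

```bash
python3 -c "
from h import *
go((.413,.131,.37),.645)
"
```

```text
shift [  7.1 -16.   -5.2] turn 0.0026 | yaw 0.6476 tcp [0.417  0.114  0.3648] t 18.35 F [-0.  -0.2 -4.4] g 0.213 q7 -1.17
```

>>> {"fn": "send_rows", "kwargs": {"commands": [[0, [5, -14, -3], 0.002], [0, [5, -14, -3], 0.002], [0, [5, -14, -3], 0.002]]}}

```text
time_s: 18.65
tcp_pos: [0.4144, 0.1247, 0.3685]
tcp_rot: [0.949, 0.317, -0.001, 0.0]
ft_force: [0.4, -0.2, -4.4]
grip_width: 0.214
```

```bash
python3 -c "
from h import *
go((.413,.131,.37),.645)
C,st,im=snap('wrist','pics/w18.png');cr(im,200,60,440,290,3,'pics/w18c.png')
C,st,im=snap('side','pics/s18.png')
"
```

```text
shift [ 2.6 -5.9 -1.5] turn -0.0008 | yaw 0.6442 tcp [0.4144 0.1247 0.3685] t 18.65 F [ 0.4 -0.2 -4.4] g 0.214 q7 -1.2
```

View pics/w18.png

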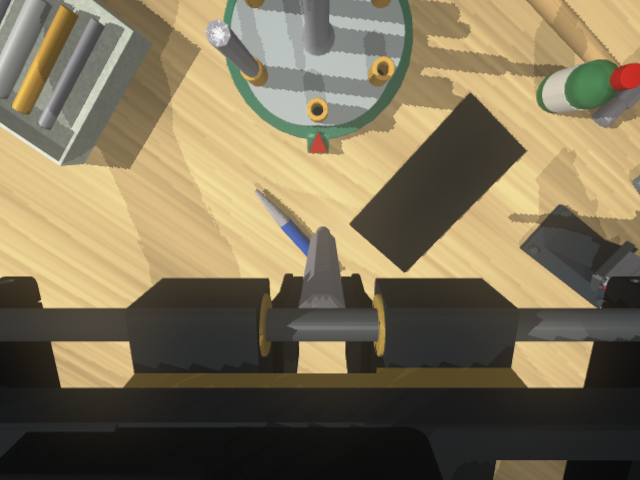

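View pics/s18.png

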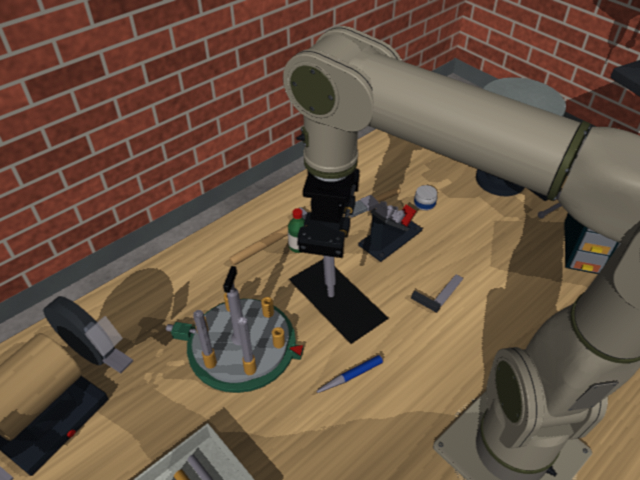

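```bash
python3 -c "
from h import *
im=cv2.imread('pics/w18.png');cr(im,290,80,350,280,3.5,'pics/w18c.png')
"
```

```text
(no output)
```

View pics/w18c.png

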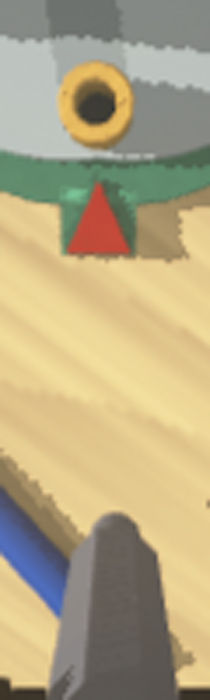

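```bash
python3 -c "
from h import *
st=manip.state();C=cam('wrist',st);p=st['tcp_pos'];R=Ro.from_quat(st['tcp_rot']).as_matrix()
s=onz(C,f([(97,104)],(290,80),3.5),.076);print('sleeve',s)
# blank: grip point pg in tool = (0,0,-.012); head at 15 above
o=np.array([290,80])
for a in(-4,-2,0,2,4):
  t=np.radians(a);ax=np.array([np.sin(t),0,np.cos(t)]);px=np.array([np.cos(t),0,-np.sin(t)]);g=np.array([0,0,-.012])
  q=[g+ax*.161+px*.004,g+ax*.158+px*.0065,g+ax*.121+px*.0095,g+ax*.161]
  print(a,[((proj(C,p+R@v)-o)*3.5).round(0)[0] for v in q])
go((s[0,0],s[0,1],.24),.645)
"
```

```text
sleeve [[0.50096604 0.19599075 0.076     ]]
-4 [array([111., 538.]), array([111., 531.]), array([111., 545.]), array([111., 554.])]
-2 [array([111., 517.]), array([111., 510.]), array([111., 527.]), array([111., 532.])]
0 [array([111., 496.]), array([111., 489.]), array([111., 509.]), array([111., 511.])]
2 [array([111., 475.]), array([111., 468.]), array([111., 491.]), array([111., 490.])]
4 [array([111., 453.]), array([111., 447.]), array([111., 473.]), array([111., 469.])]
shift [112.1  -5.5 128.7] turn -0.0019 | yaw 0.6431 tcp [0.4148 0.1244 0.3689] t 18.75 F [ 0.3  0.2 -2.9] g 0.213 q7 -1.2
```

```bash
python3 -c "
from h import *
im=cv2.imread('pics/w18.png');cr(im,290,215,355,282,9,'pics/w18d.png')
im=cv2.imread('pics/s18.png');cr(im,290,230,370,310,8,'pics/s18d.png')
"
```

```text
(no output)
```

View pics/w18d.png

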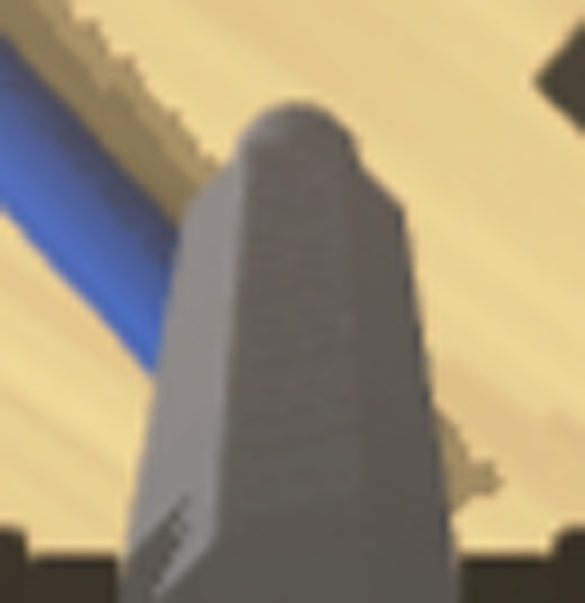

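View pics/s18d.png

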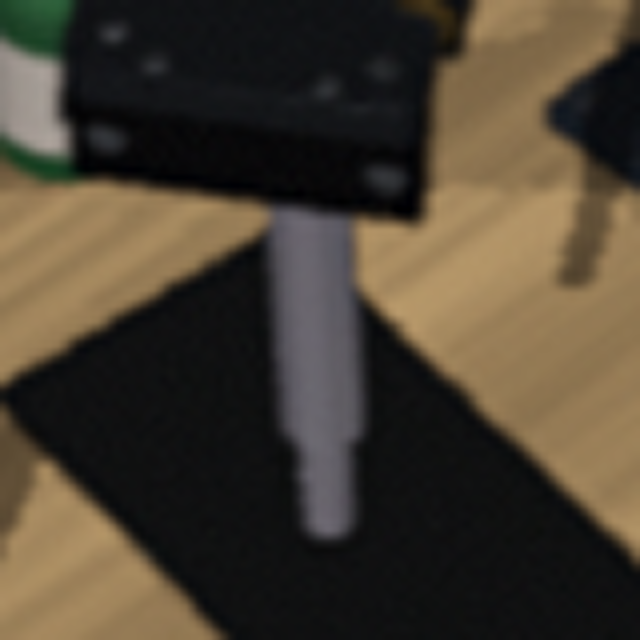

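```bash
python3 -c "
from h import *
st=manip.state();W=cam('wrist',st);S=cam('side');p=st['tcp_pos'];R=Ro.from_quat(st['tcp_rot']).as_matrix()
print(p)
def pts(x0,y0,a,b,L):
  t=a;ax=np.array([np.sin(t),np.sin(b),np.cos(t)]);ax/=np.linalg.norm(ax);ex=np.array([np.cos(t),0,-np.sin(t)]);ey=np.cross(ax,ex)
  o=np.array([x0,y0,0]) # axis point at tool z=0
  P=lambda l,x,y:p+R@(o+ax*l+ex*x+ey*y)
  return P
# L = distance of shoulder from tool z=0 along axis
def res(v,full=False):
  x0,y0,a,b,L,su,sv=v
  P=pts(x0,y0,a,b,L)
  ap=np.linspace(-1.2,1.2,25)
  ring=np.array([P(L+.037,.0065*np.cos(k),.0065*np.sin(k)) for k in ap])
  q=proj(W,ring);tt=q[:,1].min()
  w=[tt-225.9, *(proj(W,P(L,.0039,-.0095))[0]-[310.1,237.3]), *(proj(W,P(L,.0039,.0095))[0]-[334.6,237.9]), proj(W,P(L,.0095,0))[0][1]-231.7]
  # side: line cols at rows
  A=proj(S,P(L-.1,0,0))[0]+[su,sv];B=proj(S,P(L+.04,0,0))[0]+[su,sv]
  s=[]
  for r,c in((500,329.5),(430,324.5),(300,314.5),(215,309)):
    r=(r+.5)/8-.5+230;c=(c+.5)/8-.5+290
    s.append(A[0]+(B[0]-A[0])*(r-A[1])/(B[1]-A[1])-c)
  e=B[1]-((541)/8-.5+230)
  r=w+[2*z for z in s]+[e]
  return np.array(r+[(L-.109)*300,su/2,sv/2,b*100,a*0])
s=least_squares(res,[0,0,0,0,.109,0,0]);v=s.x
print('x0 %.1f y0 %.1f mm a %.2f b %.2f deg L %.1f su %.1f sv %.1f'%(v[0]*1e3,v[1]*1e3,*np.degrees(v[2:4]),v[4]*1e3,v[5],v[6]));print(s.fun.round(2))
P=pts(*v[:4],v[4]);print('tail world',P(v[4]+.04,0,0),'axis at tcp',P(0,0,0), 'tail tool',R.T@(P(v[4]+.04,0,0)-p))
"
```

```text
[0.41480579 0.12440575 0.36891787]
x0 1.5 y0 0.5 mm a -3.12 b 0.02 deg L 109.3 su -2.0 sv 1.5
[ 0.69  0.24  0.36 -0.39 -0.22 -0.95 -0.11 -0.05  0.24  0.17 -0.34  0.09
 -1.    0.74  0.03 -0.  ]
tail world [0.40955186 0.12000492 0.21985758] axis at tcp [0.41631626 0.12495189 0.36891478] tail tool [-0.00658776  0.00051392  0.14907138]
```

```bash
python3 -c "
from h import *
go((.506,.2007,.25),.645)
"
```

```text
shift [118.9  -6.2 118.7] turn -0.0019 | yaw 0.6431 tcp [0.4148 0.1244 0.3689] t 18.75 F [ 0.3  0.2 -2.9] g 0.213 q7 -1.2
```

>>> {"fn": "send_rows", "kwargs": {"commands": [[0, [40, -4, 0], 0], [0, [80, -6, 0], 0], [0, [119, -6, 0], 0], [0, [119, -6, 40], 0], [0, [119, -6, 80], 0], [0, [119, -6, 105], 0], [0, [119, -6, 105], 0], [0, [119, -6, 105], 0]]}}

```text
time_s: 19.55
tcp_pos: [0.5066, 0.2016, 0.2654]
tcp_rot: [0.949, 0.316, -0.0, -0.0]
ft_force: [-0.3, 0.8, -2.9]
grip_width: 0.208
```

```bash
python3 -c "
from h import *
go((.506,.2007,.25),.645)
C,st,im=snap('wrist','pics/w19.png')
C,st,im=snap('side','pics/s19.png');cr(im,170,150,330,400,3.2,'pics/s19c.png')
"
```

```text
shift [-1.   0.3 15.4] turn -0.001 | yaw 0.644 tcp [0.5066 0.2016 0.2654] t 19.55 F [-0.3  0.8 -2.9] g 0.208 q7 -1.56
```

View pics/w19.png

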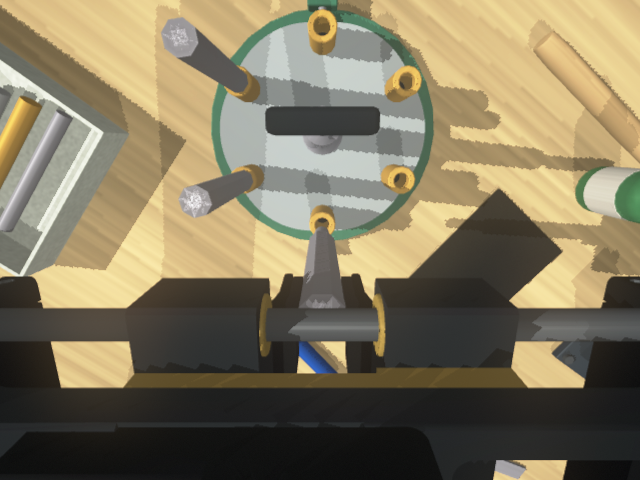

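View pics/s19c.png

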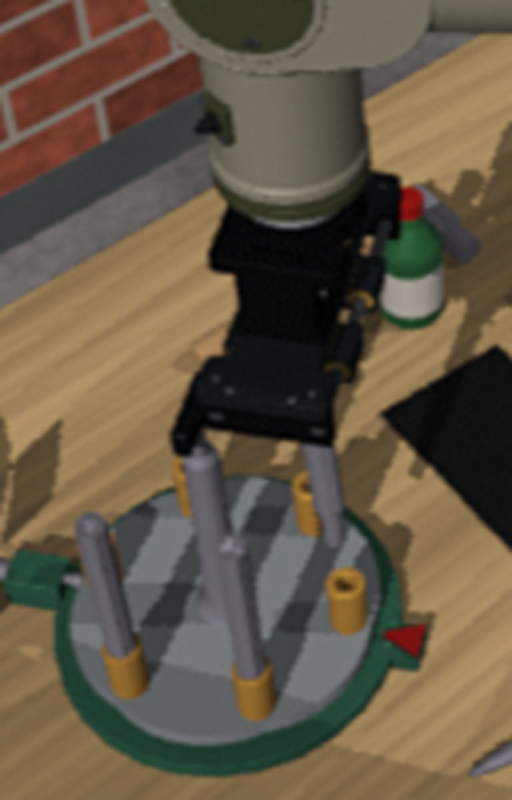

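>>> {"fn": "send_rows", "kwargs": {"commands": [[0, [-1, 0, 14], 0], [0, [-1, 0, 28], 0], [0, [-1, 0, 30], 0], [0, [-1, 0, 30], 0]]}}

```text
time_s: 20.05
tcp_pos: [0.5051, 0.2016, 0.2344]
tcp_rot: [0.948, 0.317, -0.001, 0.0]
ft_force: [-0.2, 0.4, -3.4]
grip_width: 0.216
```

```bash
python3 -c "
from h import *
go((.506,.2007,.225),.645)
C,st,im=snap('wrist','pics/w20.png');cr(im,280,180,365,282,7,'pics/w20c.png')
sl=proj(C,np.array([.501,.1963,.076]));print('pred sleeve',(sl-[280,180])*7)
C,st,im=snap('side','pics/s20.png');cr(im,250,270,310,370,7,'pics/s20c.png')
"
```

```text
shift [0.2 1.3 9.4] turn 0.0006 | yaw 0.6456 tcp [0.5051 0.2016 0.2344] t 20.05 F [-0.2  0.4 -3.4] g 0.216 q7 -1.58
pred sleeve [[305.46400954 352.44073268]]
```

View pics/w20c.png

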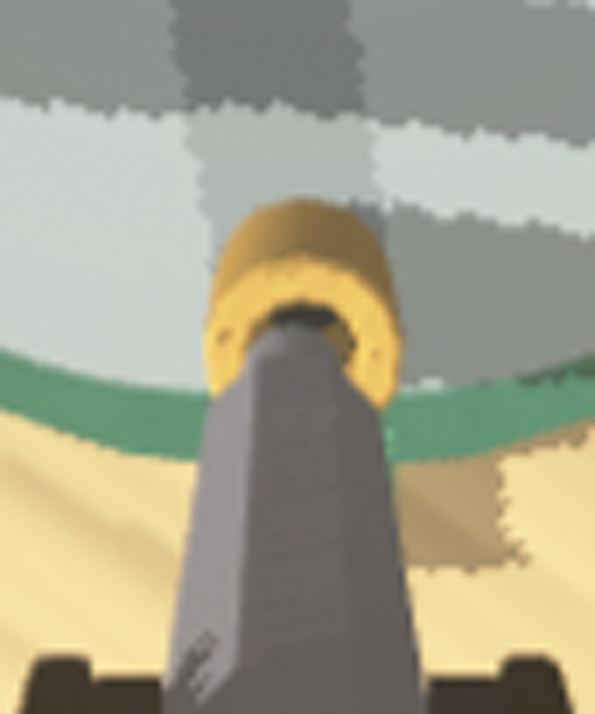

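View pics/s20c.png

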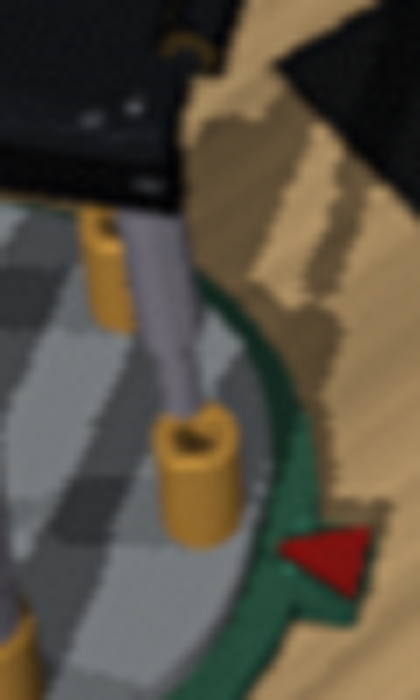

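```bash
python3 -c "
from h import *
st=manip.state();C=cam('wrist',st);p=st['tcp_pos'];R=Ro.from_quat(st['tcp_rot']).as_matrix()
pr=lambda t:((proj(C,p+R@np.array(t))-[280,180])*7).round(0)[0]
print(pr([-.0066+.0065,.0005,.146]),pr([-.0066+.004,.0005,.149]),pr([-.0066,.0005,.149]))
print(p,R@np.array([-.0066,.0005,.149])+p)
"
```

```text
[295. 328.] [295. 342.] [295. 372.]
[0.50548526 0.20196757 0.23536526] [0.50055234 0.19761175 0.08636358]
```

>>> {"fn": "send_rows", "kwargs": {"commands": [[0, [0, 1, 4], 0], [0, [0, 1, 8], 0], [0, [0, 1, 12], 0], [0, [0, 1, 12], 0]]}}

```text
time_s: 20.55
tcp_pos: [0.5057, 0.2008, 0.2224]
tcp_rot: [0.948, 0.317, -0.001, 0.0]
ft_force: [0.5, -0.2, -3.1]
grip_width: 0.216
```

```bash
python3 -c "
from h import *
go((.506,.2007,.225),.645)
C,st,im=snap('wrist','pics/w21.png');cr(im,280,180,365,282,7,'pics/w21c.png')
"
```

```text
shift [ 0.2  0.3 -2.6] turn 0.0005 | yaw 0.6455 tcp [0.5057 0.2008 0.2224] t 20.55 F [ 0.5 -0.2 -3.1] g 0.216 q7 -1.58
```

View pics/w21c.png

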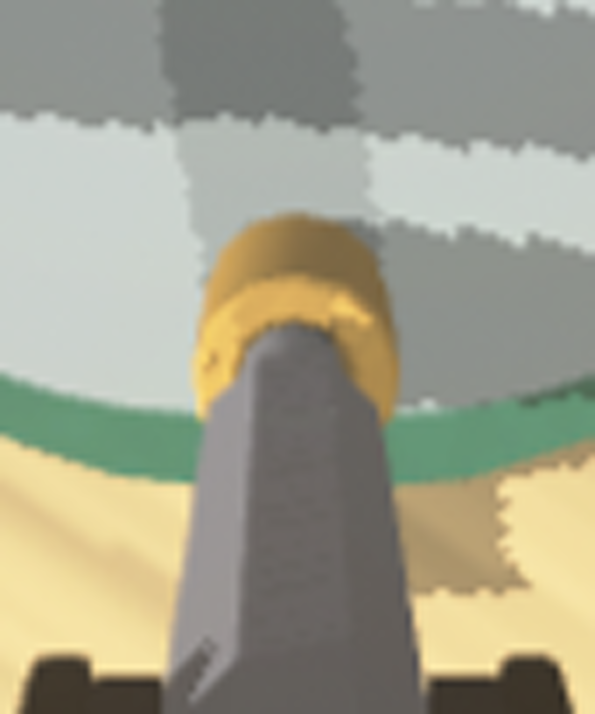

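>>> {"fn": "send_rows", "kwargs": {"commands": [[0, [0, 0, 2], 0], [0, [0, 0, 4], 0], [0, [0, 0, 6], 0]]}}

```text
time_s: 20.9
tcp_pos: [0.506, 0.201, 0.2171]
tcp_rot: [0.948, 0.317, 0.0, 0.0]
ft_force: [-0.5, -0.6, -0.8]
grip_width: 0.211
```

>>> {"fn": "send_rows", "kwargs": {"commands": [[0, [-1, 0, 2], 0], [0, [-2, 0, 4], 0], [0, [-2, 0, 4], 0]]}}

```text
time_s: 21.2
tcp_pos: [0.5042, 0.1997, 0.2128]
tcp_rot: [0.948, 0.317, -0.0, 0.0]
ft_force: [-0.4, 0.0, -4.4]
grip_width: 0.214
```

>>> {"fn": "send_rows", "kwargs": {"commands": [[0, [-1, 0, 2], 0], [0, [-2, 0, 4], 0], [0, [-3, 0, 6], 0], [0, [-3, 0, 6], 0]]}}

```text
time_s: 21.6
tcp_pos: [0.502, 0.198, 0.207]
tcp_rot: [0.948, 0.317, 0.0, 0.0]
ft_force: [0.7, 0.3, -4.5]
grip_width: 0.218
```

>>> {"fn": "send_rows", "kwargs": {"commands": [[0, [-1, 0, 2], 0], [0, [-2, 0, 4], 0], [0, [-2, 0, 6], 0], [0, [-2, 0, 6], 0]]}}

```text
time_s: 22.0
tcp_pos: [0.5005, 0.1969, 0.201]
tcp_rot: [0.948, 0.317, 0.0, -0.0]
ft_force: [1.8, 1.2, -4.4]
grip_width: 0.211
```

```bash
python3 -c "
from h import *
go((.506,.2007,.225),.645)
C,st,im=snap('wrist','pics/w22.png');cr(im,280,180,365,282,7,'pics/w22c.png')
C,st,im=snap('side','pics/s22.png');cr(im,170,200,330,400,3.5,'pics/s22c.png')
"
```

```text
shift [  6.7   0.3 -24. ] turn 0.0005 | yaw 0.6455 tcp [0.5005 0.1969 0.201 ] t 22.0 F [ 1.8  1.2 -4.4] g 0.211 q7 -1.58
```

View pics/s22c.png

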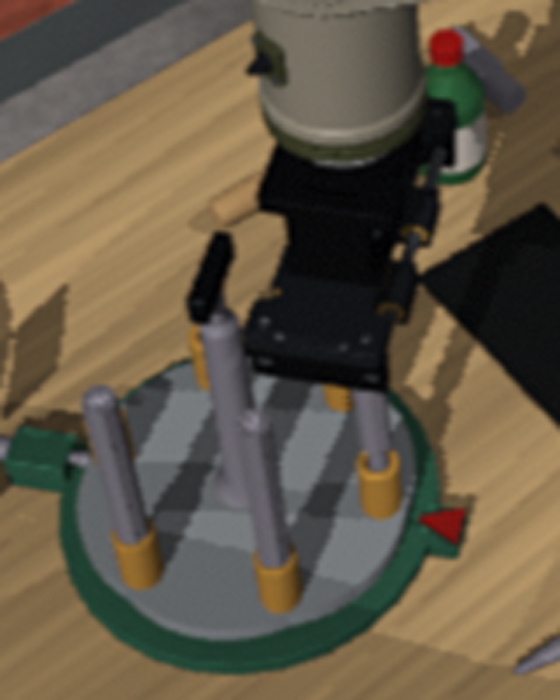

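>>> {"fn": "send_rows", "kwargs": {"commands": [[0, [-0.5, 0, 2], 0], [0, [-1, 0, 4], 0], [0, [-1.5, 0, 6], 0], [0, [-1.5, 0, 7], 0]]}}

```text
time_s: 22.5
tcp_pos: [0.4991, 0.1958, 0.1939]
tcp_rot: [0.948, 0.317, -0.0, 0.0]
ft_force: [1.1, 0.6, -2.7]
grip_width: 0.215
```

>>> {"fn": "send_rows", "kwargs": {"commands": [[0, [0, 0, 2], 0], [0, [0, 0, 4], 0], [0, [0, 0, 5], 0]]}}

```text
time_s: 22.8
tcp_pos: [0.4992, 0.1959, 0.1889]
tcp_rot: [0.948, 0.317, -0.0, 0.0]
ft_force: [1.5, 0.8, -2.3]
grip_width: 0.216
```

>>> {"fn": "send_rows", "kwargs": {"commands": [[0, [0, 0, 1], 0], [0, [0, 0, 2], 0], [0, [0, 0, 2], 0]]}}

```text
time_s: 23.1
tcp_pos: [0.4991, 0.1959, 0.187]
tcp_rot: [0.948, 0.317, -0.0, 0.0]
ft_force: [0.7, 1.7, -4.2]
grip_width: 0.217
```

>>> {"fn": "send_rows", "kwargs": {"commands": [[0, [0, 0, 1], 0], [0, [0, 0, 1], 0]]}}

```text
time_s: 23.3
tcp_pos: [0.4991, 0.1959, 0.186]
tcp_rot: [0.948, 0.317, -0.0, 0.0]
ft_force: [2.1, 0.8, -3.2]
grip_width: 0.211
```

>>> {"fn": "send_rows", "kwargs": {"commands": [[0, [0, 0, 1], 0], [0, [0, 0, 1], 0]]}}

```text
time_s: 23.5
tcp_pos: [0.4991, 0.196, 0.185]
tcp_rot: [0.948, 0.317, -0.0, 0.0]
ft_force: [2.0, 1.2, -3.1]
grip_width: 0.216
```

>>> {"fn": "send_rows", "kwargs": {"commands": [[0, [0, 0, 1], 0], [0, [0, 0, 1], 0]]}}

```text
time_s: 23.7
tcp_pos: [0.4992, 0.1959, 0.184]
tcp_rot: [0.948, 0.317, -0.0, 0.0]
ft_force: [1.6, 1.8, -3.9]
grip_width: 0.215
```

>>> {"fn": "send_rows", "kwargs": {"commands": [[0, [0, 0, 1], 0], [0, [0, 0, 1], 0]]}}

```text
time_s: 23.9
tcp_pos: [0.4992, 0.1959, 0.183]
tcp_rot: [0.948, 0.317, -0.0, 0.0]
ft_force: [2.3, 1.6, -3.6]
grip_width: 0.218
```

>>> {"fn": "send_rows", "kwargs": {"commands": [[0, [0, 0, 1], 0], [0, [0, 0, 1], 0]]}}

```text
time_s: 24.1
tcp_pos: [0.4992, 0.1959, 0.182]
tcp_rot: [0.948, 0.317, -0.0, 0.0]
ft_force: [1.4, 1.4, -3.5]
grip_width: 0.216
```

>>> {"fn": "send_rows", "kwargs": {"commands": [[0, [0, 0, 1], 0], [0, [0, 0, 1], 0]]}}

```text
time_s: 24.3
tcp_pos: [0.4991, 0.1959, 0.181]
tcp_rot: [0.948, 0.317, -0.0, 0.0]
ft_force: [1.7, 0.2, -4.4]
grip_width: 0.215
```

```bash
python3 -c "
from h import *
go((.506,.2007,.225),.645)
C,st,im=snap('wrist','pics/w23.png');cr(im,280,180,365,282,7,'pics/w23c.png')
C,st,im=snap('side','pics/s23.png');cr(im,230,280,310,370,7,'pics/s23c.png')
"
```

```text
shift [  8.3   0.3 -44. ] turn 0.0006 | yaw 0.6456 tcp [0.4991 0.1959 0.181 ] t 24.3 F [ 1.7  0.2 -4.4] g 0.215 q7 -1.59
```

View pics/s23c.png

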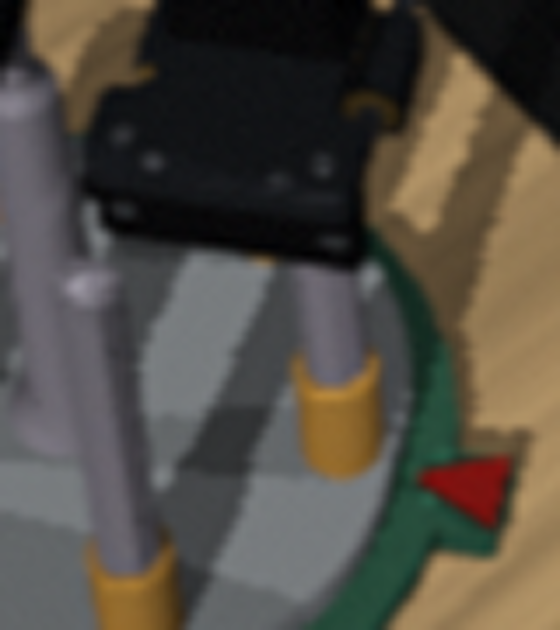

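View pics/w23c.png

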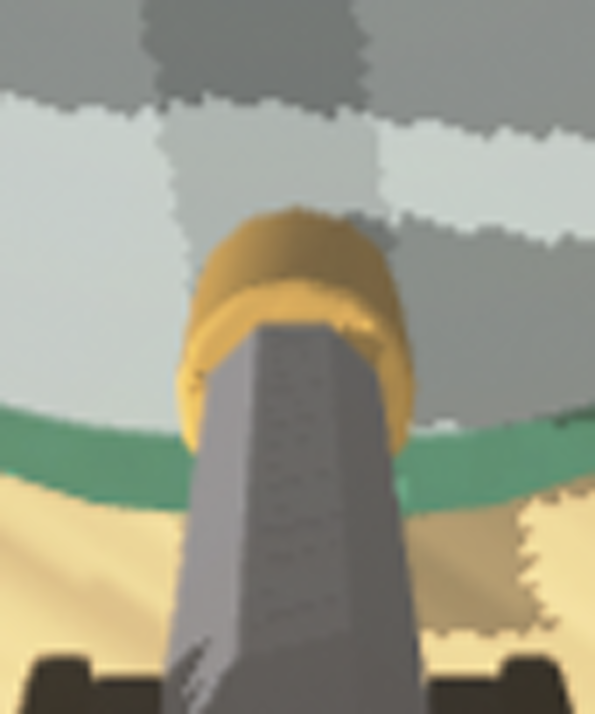

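>>> {"fn": "send_rows", "kwargs": {"commands": [[0, [0, 0, 1], 0], [0, [0, 0, 1], 0]]}}

```text
time_s: 24.6
tcp_pos: [0.4993, 0.196, 0.1803]
tcp_rot: [0.948, 0.317, 0.0, 0.0]
ft_force: [1.4, 0.4, -1.0]
grip_width: 0.213
```

>>> {"fn": "send_rows", "kwargs": {"commands": [[0, [0, 0, 1], 0], [0, [0, 0, 1], 0]]}}

```text
time_s: 24.8
tcp_pos: [0.4997, 0.1963, 0.1801]
tcp_rot: [0.948, 0.317, 0.001, 0.0]
ft_force: [-0.4, -0.1, 5.8]
grip_width: 0.211
```

>>> {"fn": "send_rows", "kwargs": {"commands": [[0, [0, 0, 1], 0], [0, [0, 0, 1], 0]]}}

```text
time_s: 25.0
tcp_pos: [0.5002, 0.1966, 0.18]
tcp_rot: [0.948, 0.317, 0.001, 0.0]
ft_force: [-0.8, -0.6, 13.7]
grip_width: 0.215
```

>>> {"fn": "send_rows", "kwargs": {"commands": [[0, [0, 0, -2], 0], [0.42, [0, 0, -2], 0], [0.42, [0, 0, -2], 0], [0.42, [0, 0, -2], 0], [0.42, [0, 0, -2], 0]]}}

```text
time_s: 25.5
tcp_pos: [0.4991, 0.1959, 0.18]
tcp_rot: [0.948, 0.317, -0.0, 0.0]
ft_force: [0.6, 0.3, -0.6]
grip_width: 0.407
```

>>> {"fn": "send_rows", "kwargs": {"commands": [[0.42, [0, 0, -20], 0], [0.42, [0, 0, -60], 0], [0.42, [0, 0, -100], 0], [0.42, [0, 0, -140], 0], [0.42, [-50, 0, -150], 0], [0.42, [-60, 0, -150], 0], [0.42, [-60, 0, -150], 0]]}}

```text
time_s: 26.2
tcp_pos: [0.4508, 0.1588, 0.3307]
tcp_rot: [0.949, 0.316, 0.0, 0.001]
ft_force: [-0.5, -0.4, -0.4]
grip_width: 0.418
```

```bash
python3 -c "
from h import *
go((.573,.25,.30),.645)
C,st,im=snap('wrist','pics/w24.png')
C,st,im=snap('side','pics/s24.png');cr(im,170,200,330,400,3.5,'pics/s24c.png')
"
```

```text
shift [152.5   0.2  30.7] turn -0.0016 | yaw 0.6434 tcp [0.4508 0.1588 0.3307] t 26.2 F [-0.5 -0.4 -0.4] g 0.418 q7 -1.36
```

View pics/w24.png

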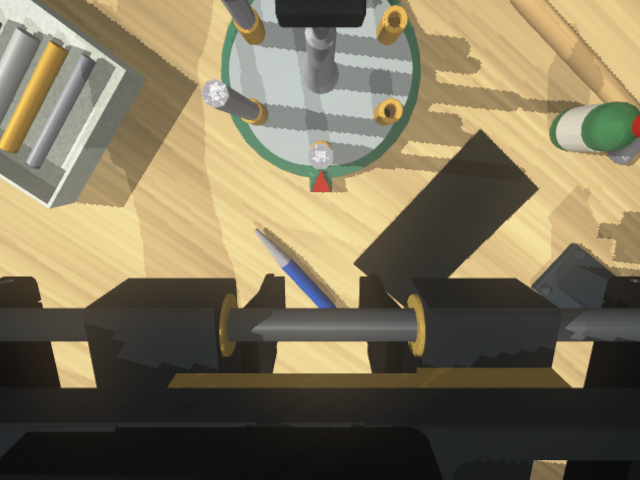

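View pics/s24c.png

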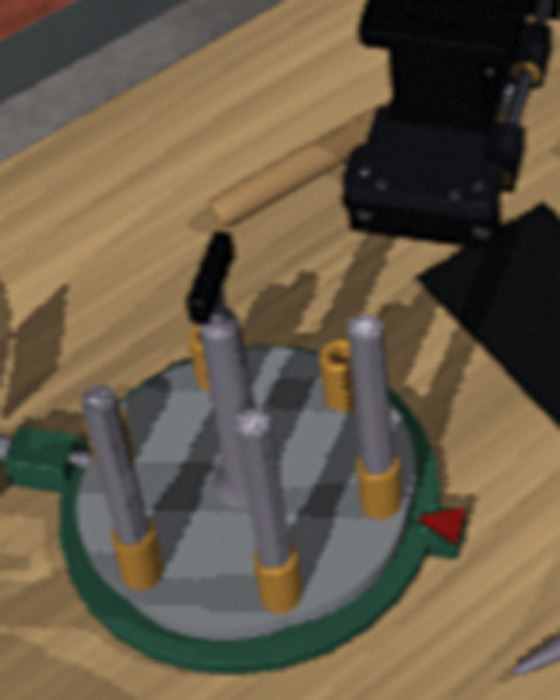

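```bash
python3 -c "
from h import *
im=cv2.imread('pics/w19.png');cr(im,255,95,390,150,5.5,'pics/w19c.png')
"
```

```text
(no output)
```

View pics/w19c.png

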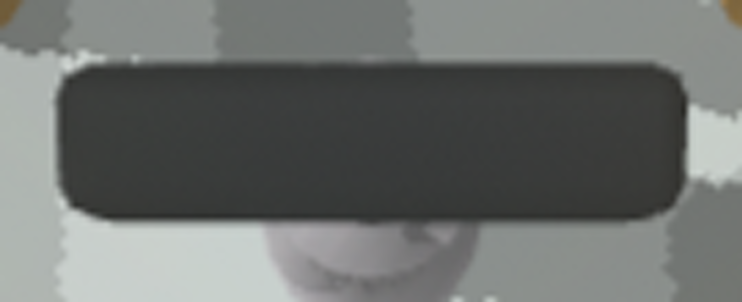

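```bash
python3 - <<'E'
from h import *
st={"tcp_pos":np.array([.5066,.2016,.2654]),"tcp_rot":np.r_[np.sin(0)*0,0,0,1]}
y=.644
R=np.array([[np.cos(y),np.sin(y),0],[np.sin(y),-np.cos(y),0],[0,0,-1]])
st["tcp_rot"]=Ro.from_matrix(R).as_quat()
C=cam("wrist",st)
for z in(.248,.237):
  q=onz(C,f([(372,64),(372,218),(57,141),(688,141)],(255,95),5.5),z);print(q,q[:2].mean(0),q[2:].mean(0),np.linalg.norm(q[0]-q[1]),np.linalg.norm(q[2]-q[3]))
go((.573,.250,.30),2.215)
E
```

```text
[[0.57760542 0.25465704 0.248     ]
 [0.56732981 0.24691913 0.248     ]
 [0.55584197 0.27298684 0.248     ]
 [0.58924768 0.22859366 0.248     ]] [0.57246762 0.25078808 0.248     ] [0.57254482 0.25079025 0.248     ] 0.01286325774935504 0.0555580449960059
[[0.57848694 0.25530055 0.237     ]
 [0.56758617 0.24709187 0.237     ]
 [0.5553994  0.27474553 0.237     ]
 [0.59083751 0.22765148 0.237     ]] [0.57303655 0.25119621 0.237     ] [0.57311845 0.25119851 0.237     ] 0.013645854354732265 0.05893817919392726
shift [151.4   0.7  30.1] turn -1.5704 | yaw 0.6446 tcp [0.4516 0.1596 0.3301] t 26.3 F [-0.1 -0.  -0. ] g 0.422 q7 -1.36
```

>>> {"fn": "send_rows", "kwargs": {"commands": [[0.42, [10, 0, 0], -0.14], [0.42, [30, 0, 0], -0.28], [0.42, [50, 0, 0], -0.42], [0.42, [70, 0, 0], -0.56], [0.42, [90, 0, 0], -0.7], [0.42, [110, 0, 0], -0.84], [0.42, [130, 0, 0], -0.98], [0.42, [151, 1, 0], -1.12], [0.42, [151, 1, 0], -1.26], [0.42, [151, 1, 0], -1.4]]}}

```text
time_s: 27.3
tcp_pos: [0.573, 0.2516, 0.3283]
tcp_rot: [0.518, 0.855, -0.0, -0.002]
ft_force: [-0.1, -0.9, 0.4]
grip_width: 0.42
```

>>> {"fn": "send_rows", "kwargs": {"commands": [[0.42, [0, 0, 0], -0.1], [0.42, [0, 0, 0], -0.17], [0.42, [0, 0, 0], -0.17], [0.42, [0, 0, 0], -0.17]]}}

```text
time_s: 27.7
tcp_pos: [0.5727, 0.2505, 0.3292]
tcp_rot: [0.447, 0.894, -0.0, -0.001]
ft_force: [-0.5, -0.5, 1.0]
grip_width: 0.422
```

```bash
python3 - <<'E'
from h import *
go((.5725,.2507,.232),2.215)
E
```

```text
shift [ 0.1  0.  97.2] turn -0.0012 | yaw 2.2138 tcp [0.5727 0.2505 0.3292] t 27.7 F [-0.5 -0.5  1. ] g 0.422 q7 -0.17
```

>>> {"fn": "send_rows", "kwargs": {"commands": [[0.42, [0, 0, 35], -0.001], [0.42, [0, 0, 65], -0.001], [0.42, [0, 0, 88], -0.001], [0.42, [0, 0, 98], -0.001], [0.42, [0, 0, 98], -0.001], [0.42, [0, 0, 98], -0.001]]}}

```text
time_s: 28.3
tcp_pos: [0.5728, 0.2504, 0.2332]
tcp_rot: [0.446, 0.895, 0.001, 0.0]
ft_force: [-0.5, 0.1, 0.8]
grip_width: 0.421
```

```bash
python3 - <<'E'
from h import *
go((.5725,.2507,.232),2.215)
C,st,im=snap('wrist','pics/w25.png')
C,st,im=snap('side','pics/s25.png');cr(im,150,150,330,400,3,'pics/s25c.png')
E
```

```text
shift [ 0.4 -0.   1.2] turn 0.001 | yaw 2.216 tcp [0.5728 0.2504 0.2332] t 28.3 F [-0.5  0.1  0.8] g 0.421 q7 -0.2
```

View pics/w25.png

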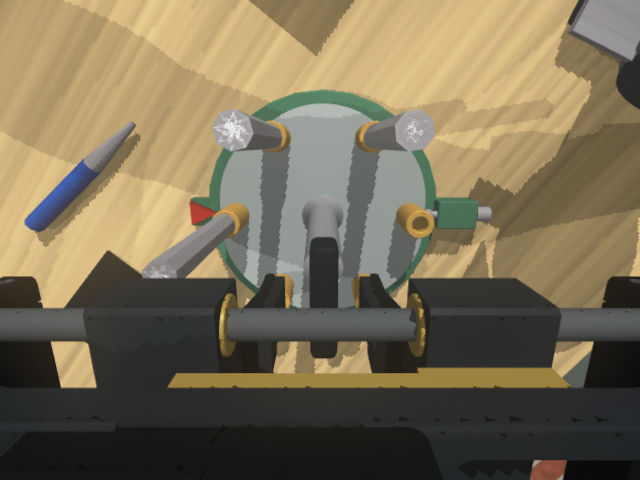

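View pics/s25c.png

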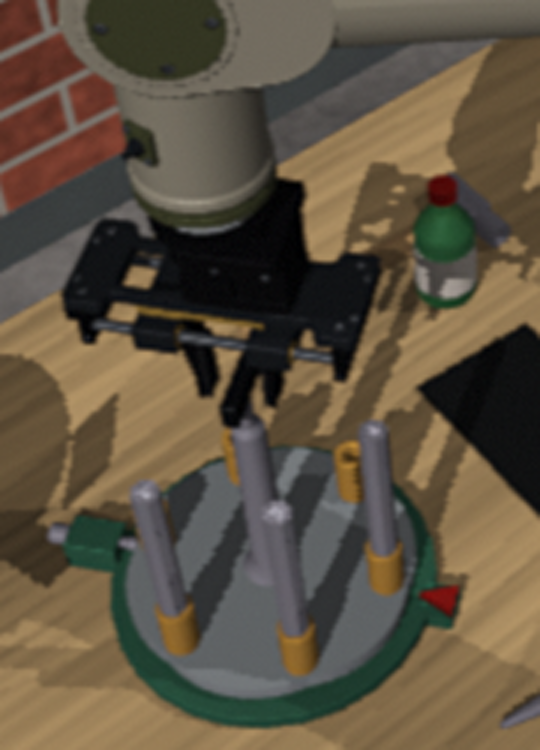

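>>> {"fn": "send_rows", "kwargs": {"commands": [[0, [0, 0, 2], 0.001], [0, [0, 0, 2], 0.001], [0, [0, 0, 2], 0.001], [0, [0, 0, 2], 0.001], [0, [0, 0, 2], 0.001], [0, [0, 0, 2], 0.001]]}}

```text
time_s: 29.0
tcp_pos: [0.5735, 0.2506, 0.2303]
tcp_rot: [0.447, 0.895, 0.001, 0.001]
ft_force: [5.7, 4.9, -3.1]
grip_width: 0.146
```

>>> {"fn": "send_rows", "kwargs": {"commands": [[0, [0, 1, 0], 0], [0, [0, 1, 0], 0.05], [0, [0, 1, 0], 0.12], [0, [0, 1, 0], 0.2], [0, [0, 1, 0], 0.28], [0, [0, 1, 0], 0.36]]}}

```text
time_s: 29.6
tcp_pos: [0.573, 0.2515, 0.2304]
tcp_rot: [0.6, 0.8, 0.001, -0.0]
ft_force: [1.5, 4.5, -0.9]
grip_width: 0.162
```

```bash
python3 - <<'E'
from h import *
go((.5735,.2506,.230),2.216-1.047)
print(manip.state()["ft_torque"])
E
```

```text
shift [-1.   0.3  0.4] turn 0.6849 | yaw 1.8539 tcp [0.573  0.2515 0.2304] t 29.6 F [ 1.5  4.5 -0.9] g 0.162 q7 -0.54
[ 0.77550879 -0.31418943  0.30270686]
```

>>> {"fn": "send_rows", "kwargs": {"commands": [[0, [0, 0, 0], 0.08], [0, [0, 0, 0], 0.16], [0, [0, 0, 0], 0.24], [0, [0, 0, 0], 0.32], [0, [0, 0, 0], 0.4], [0, [0, 0, 0], 0.48], [0, [0, 0, 0], 0.55], [0, [0, 0, 0], 0.61], [0, [0, 0, 0], 0.61]]}}

```text
time_s: 30.5
tcp_pos: [0.573, 0.2509, 0.2303]
tcp_rot: [0.813, 0.583, 0.0, -0.0]
ft_force: [-1.3, 1.0, 1.0]
grip_width: 0.149
```

```bash
python3 - <<'E'
from h import *
go((.5735,.2506,.230),2.216-1.047)
print(manip.state()["ft_torque"])
C,st,im=snap('wrist','pics/w26.png')
E
```

```text
shift [-0.1  0.5  0.3] turn 0.0756 | yaw 1.2446 tcp [0.573  0.2509 0.2303] t 30.5 F [-1.3  1.   1. ] g 0.149 q7 -1.1
[ 0.27959     0.09212473 -0.31800497]
```

View pics/w26.png

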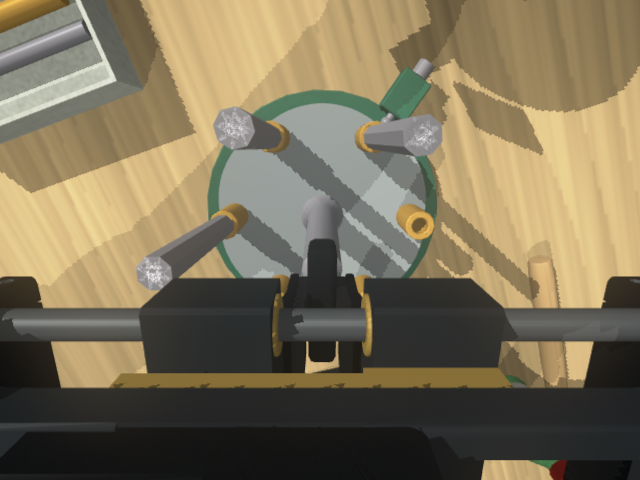

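>>> {"fn": "send_rows", "kwargs": {"commands": [[0, [0, 0, 0], 0.02], [0, [0, 0, 0], 0.04], [0, [0, 0, 0], 0.055], [0, [0, 0, 0], 0.065], [0, [0, 0, 0], 0.068]]}}

```text
time_s: 31.05
tcp_pos: [0.573, 0.2509, 0.2303]
tcp_rot: [0.832, 0.555, 0.0, -0.0]
ft_force: [-2.7, 3.1, 2.9]
grip_width: 0.145
```

```bash
python3 - <<'E'
from h import *
go((.5735,.2506,.230),2.216-1.047)
print(manip.state()["ft_torque"])
E
```

```text
shift [-0.1  0.5  0.3] turn 0.0088 | yaw 1.1778 tcp [0.573  0.2509 0.2303] t 31.05 F [-2.7  3.1  2.9] g 0.145 q7 -1.16
[ 0.6032495   0.56255278 -0.22775807]
```

>>> {"fn": "send_rows", "kwargs": {"commands": [[0.42, [0, 0, 0], 0], [0.42, [0, 0, 0], 0], [0.42, [0, 0, 0], 0], [0.42, [0, 0, 0], 0], [0.42, [0, 0, -20], 0], [0.42, [0, 0, -60], 0], [0.42, [0, 0, -100], 0], [0.42, [0, 0, -130], 0], [0.42, [0, 0, -130], 0]]}}

```text
time_s: 31.95
tcp_pos: [0.574, 0.2515, 0.3646]
tcp_rot: [0.832, 0.555, 0.003, 0.0]
ft_force: [-0.5, 0.2, -0.4]
grip_width: 0.417
```

>>> {"fn": "send_rows", "kwargs": {"commands": [[0.42, [-40, 0, -10], 0], [0.42, [-80, 0, -10], 0], [0.42, [-110, -40, -10], 0], [0.42, [-120, -80, -10], 0], [0.42, [-120, -110, -10], 0], [0.42, [-120, -130, -10], 0], [0.42, [-120, -130, -10], 0]]}}

```text
time_s: 32.65
tcp_pos: [0.4054, 0.1906, 0.37]
tcp_rot: [0.831, 0.556, -0.0, 0.002]
ft_force: [-0.2, -0.4, 0.4]
grip_width: 0.418
```

```bash
python3 - <<'E'
from h import *
go((.5735,.2506,.230),2.216-1.047)
C,st,im=snap('wrist','pics/w27.png')
C,st,im=snap('top','pics/t27.png');cr(im,140,160,460,350,2.4,'pics/t27c.png')
C,st,im=snap('side','pics/s27.png');cr(im,150,180,450,400,2.6,'pics/s27c.png')
E
```

```text
shift [120.  132.  140.1] turn 0.0099 | yaw 1.1789 tcp [0.4054 0.1906 0.37  ] t 32.65 F [-0.2 -0.4  0.4] g 0.418 q7 -0.81
```

View pics/t27c.png

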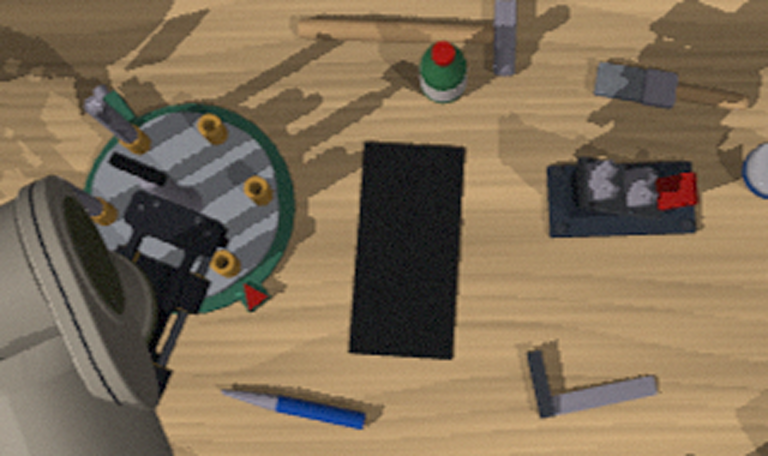

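View pics/s27c.png

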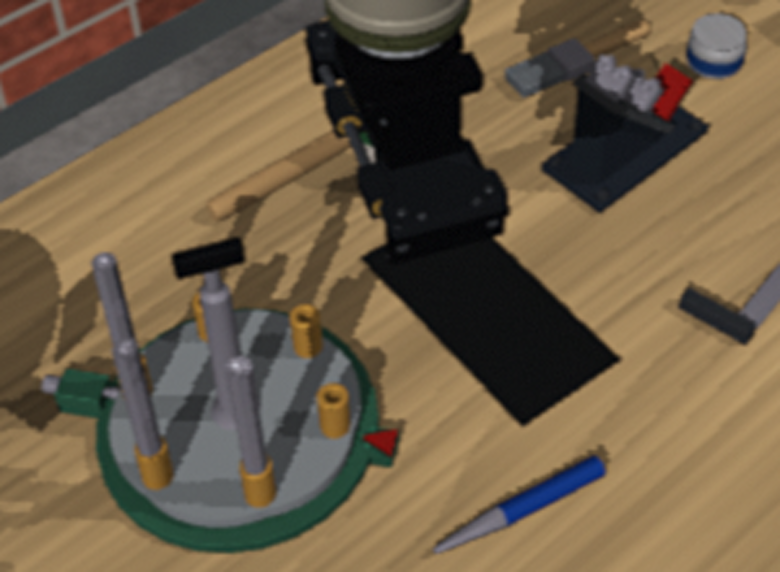

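View pics/w27.png

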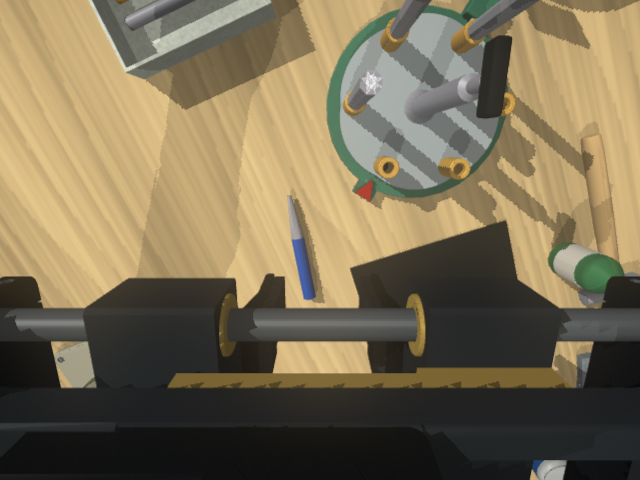

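```bash
python3 - <<'E'
from h import *
im=cv2.imread('pics/w27.png');cr(im,340,80,480,210,5,'pics/w27c.png')
a=cv2.imread('pics/side0.png')[280:380,240:320];b=cv2.imread('pics/s27.png')[280:380,240:320]
cv2.imwrite('pics/cmp.png',cv2.resize(np.hstack([a,b]),None,fx=4.5,fy=4.5,interpolation=cv2.INTER_CUBIC))
E
```

```text
(no output)
```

View pics/w27c.png

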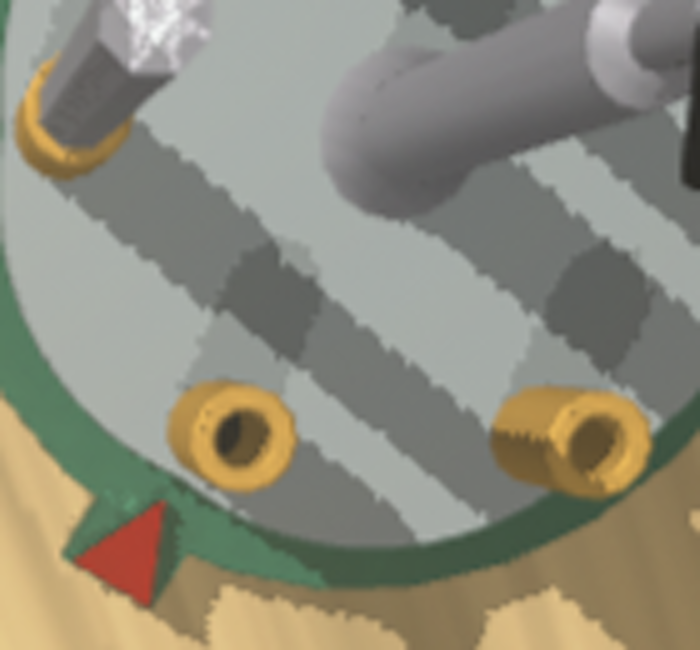

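View pics/cmp.png

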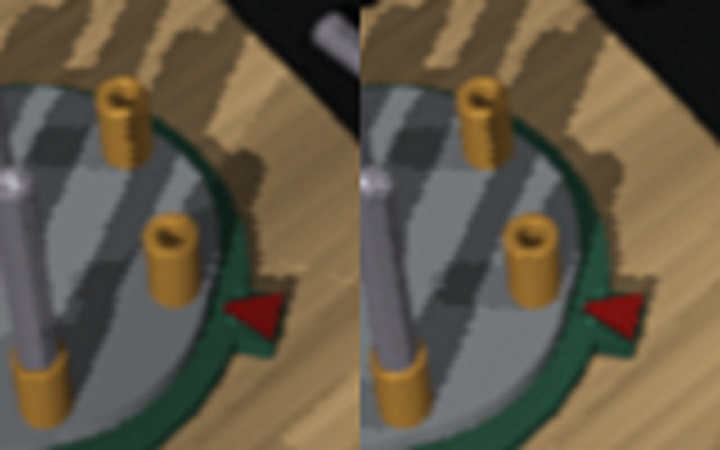

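The before and after side views match: an empty sleeve stands at the pointer in the same pixels as the sleeve did at the start. The arm is clear, so I'm handing in.

```bash
python3 -c "
from rig import manip
print(manip.close_job())"
```

```text
the job is handed in; nothing more can be done
None
```

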